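# Open the stoneware decanter and set out the tumbler

## Task

Get the decanter ready for pouring: its stopper is wedged, so rock it from side to side as you draw it up until it comes free, without lifting the decanter off the cabinet, and stand the stopper upside down, plug in the air, on the white coaster. Slide the tumbler along the cabinet top, without lifting it, so that it stands wholly on the cork mat. Leave the other things where they are.

Things in the scene. Friction and masses are not known exactly. Their poses are not given: they have to be found in the camera images.
- decanter: Loose squat grey stoneware decanter, round, 0.95 kg, 150 mm high to the rim: radius 77 at the foot, 63 at 60 mm up, 43 at 84, a neck of radius 24 from 110 up, lip radius 27. Origin: centre of its underside, z up. Its neck is a tapered socket, 16 mm radius at the rim, 14 at its ledge 32 mm down.
- stopper: Loose stopper, 80 g, 78 mm long: a square pale oak head 44 x 44 x 40 mm on a tapered black rubber-ribbed plug (radius 14 to 10, 38 long). Origin: centre of the oak head; z points from plug to flat top, x and y out of the side faces. Seated, the origin is 177 mm above the decanter's underside, 27 above the rim. Centre of mass inside the head: it lies steady on any side face.
- ribs (a point): Centre of the plug's two sealing ribs, on the stopper's axis 40 mm below its origin. They hold about 13 N against a straight pull, more than the decanter weighs, so a plain pull lifts the decanter too. Swinging the head about 10 degrees to each side about this point, rising 1 to 1.5 mm a swing, walks the stopper out; upright, the ribs let go after about 5 mm of rise.
- coaster: Loose white glazed ceramic coaster, round, 100 mm across, 6 mm thick, 160 g. Origin: centre of its underside, z up.
- tumbler: Loose empty grey stoneware tumbler, 0.3 kg, open top, outer radius 41, 88 mm high, wall 5 mm. Origin: centre of its underside, z up.
- mat: Thin round cork mat, 130 mm across, under 1 mm thick, fixed flat on the cabinet; the tumbler slides freely onto it. Origin: its centre.
- caddy: Black ABS caddy, an open box 90 (x) x 200 (y) x 95 mm high with three slots along y, two grey remotes standing in it up to 170 mm high. Loose. Origin: centre of its underside.
- remote0: Grey plastic remote 22 x 46 x 165 mm, standing in the caddy's slot at its -y end. Origin: centre of its lower end.
- remote1: Grey plastic remote 22 x 46 x 165 mm, standing in the caddy's middle slot. Origin: centre of its lower end.
- battbox: Clear acrylic battery box with a shut hinged lid, 90 (x) x 130 (y) x 59 mm high, AA cells inside; fixed. Origin: centre of its underside.
- torch: Chrome torch lying along its x axis, 180 mm long, barrel 30 and head 40 mm across, loose. Origin: midway along it, at its underside.
- case: Dark brown hard spectacle case, 162 (x) x 62 (y) x 42 mm high, loose. Origin: centre of its underside.
- book: Hardback book lying flat, 135 (x) x 205 (y) x 28 mm high, loose. Origin: centre of its underside.
- candle: Candle in a white ceramic pot, 78 mm across, 80 high, loose. Origin: centre of its underside.
There are look-alikes about, which are no part of the job. What is shaped like the tumbler but red or turquoise is not meant.

How it is judged:
By the outcome, as a careful person would: the job done as asked, in the order asked, and still so for the second after the job is handed in, with the robot touching nothing.
It also fails if it takes over 72 s, if anything falls off the work surface, if the arm or the gripper's body presses on something with over 40 N, if the wrist force passes 120 N, or if a joint passes its speed limit or range.

## Robot

A 6-joint arm with a two-finger parallel gripper is mounted at the origin on the work surface. World frame = base frame: x ahead of the robot, y to its left, z up, the work surface at z = 0. Lengths are in mm, angles in rad, forces in N, time in s.
With the tool pointing down it reaches from about 275 to 750 mm from the base axis. Payload 10.2 kg.
Tool frame: the origin (TCP) lies on the centre line of the jaws, within the pads' length; the fingertips stand 11 mm ahead of it and the grasp point (between the pads) lies 8 mm behind it; z points along the fingers, y is the line along which they close (so a half turn about z gives the same grasp; the last joint's range is limited). The gripper opens to 88 mm and grips with 3 to 60 N. Pads are 18 mm wide; open, the fingers measure 123 mm over their backs; the gripper's body (75 mm by 187 mm) begins 45 mm behind the grasp point.
Start: joints at [1.123, 0.313, 1.498, -0, 1.331, -0.223], TCP at [117.041, 511.794, 249.72] pointing down, gripper open.
Joint ranges: [-2.94, 2.94], [-0.97, 2.17], [0.19, 2.56], [-1.23, 4.37], [0.02, 3.11], [-2.88, 2.88]. Speed limits (rad/s): [2.39, 2.39, 3.01, 3.14, 3.14, 3.14].

## Interface

Orientations are given as a unit quaternion [x, y, z, w].
In Python, from bench import get_obs, imaging, workorder gives the robot as it stands. The module is installed in compiled form; this text tells all that it offers.
- The arm moves only by the tool drive_tool, never from a script. Its argument "increments" is a list of rows, each a list of 3 entries, a list of its own where there are three numbers: the shift along the world's x, y, z in m, then the turn, a rotation vector about the world's x, y, z in rad, then the gripper command: -1 is fully open, 1 is shut, values between are in proportion. A call has exactly 5 rows; each row is the pose to reach, as a shift and turn from the pose commanded when the call began; what a row does not reach only later rows make up. A row lasts 1/8 s, in which the tool goes at most 62.5 mm and 10.7 degrees, less where a joint would pass 70% of its speed; a pose out of reach is approached as far as the arm can. A call with a gripper value outside its range is refused whole. The fingers move at their own pace and stop on an object; "grip_force" is the grip in N (left out, the last holds). Time passes only in rows, so rows that repeat a pose let the fingers close, or fill a call up. It gives the time, the measured TCP pose, the force, the opening and the grip force at its end, in the units of the state.
- get_obs(): the state, without advancing time (a new reading comes with each control period).
- imaging.get_image(name): name is "scene" or "top" or "wrist"; returns the picture (400x640x3 uint8, red, green, blue); there is no depth.
- imaging.camera_info(name): a dict with "fx", "fy", "cx", "cy" (pixels), "R" (3x3) and "t" (3): a world point X has camera coordinates R X + t; the wrist camera has in their place "hand_eye" (4x4, takes a point from camera to tool coordinates, whose origin is the TCP and whose axes are the flange's). Camera axes: x right, y down, z forward; pixel columns grow to the right and rows downward; lengths in mm; the calibration is good to about 2 mm. The wrist camera is an equidistant fisheye: a pixel r from the principal point sees the ray r / f radians off the axis. A picture is of the moment at which its call begins: read the wrist's pose just before it. camera_info takes no time and is no camera call.
- workorder.hand_in(): hands the job in; it is judged then, once.
The state is a dict: "time": time; "joints": joint angles; "qvel": joint speeds; "joint_efforts": joint torques, N m; "ee_pos": TCP position; "ee_rot": TCP orientation; "contact_force": force on the tool from outside, world axes, zero at the start; "moment": the same for the moment, N m; "finger_gap": opening from 0.0 (shut) to 1.0 (fully open); "grasp_force": force on a finger pad.
Only numpy, scipy, OpenCV 4.12 (cv2) and the standard library are available. Lean on these libraries where they do the work, as an engineer would, in place of code of your own. Each camera call takes 0.05 s, during which the arm holds its last target. There are 200 camera calls.

## Working session

There is one attempt and no reset: what is moved stays moved. The work goes in short steps, Python scripts to look and compute and a tool call to move; the robot and the scene stay as the last step left them, time stands still between calls to the robot, and variables do not carry over. Pictures are saved under pics/ and viewed, at most 10 in all, crops included, and the job is handed in when it is done.

Besides the shell and the picture viewer there is one more tool, called after "Request:" as name(argument=value, ...) on one line, values as JSON. drive_tool: Moves the arm, as the interface text tells. Its arguments: {"type":"object","properties":{"increments":{"type":"array"},"grip_force":{"type":"number"}},"required":["increments"]}

```bash
mkdir -p pics
python3 - <<'E'
from bench import get_obs, imaging
import cv2,numpy as np
o=get_obs();print({k:np.round(v,3) for k,v in o.items()})
for n in("scene","top","wrist"):
    i=imaging.get_image(n);cv2.imwrite(f"pics/{n}0.png",i[:,:,::-1])
    c=imaging.camera_info(n);print(n,{k:np.round(v,3).tolist() for k,v in c.items()})
E
```

```text
{'time': np.float64(0.0), 'joints': array([ 1.123,  0.313,  1.498, -0.   ,  1.331, -0.223]), 'qvel': array([-0.   ,  0.   , -0.001, -0.001, -0.001, -0.   ]), 'joint_efforts': array([-1.0000e-03, -4.0222e+01, -2.5226e+01,  6.9000e-02,  3.5000e-02,
       -0.0000e+00]), 'ee_pos': array([116.941, 511.592, 249.178]), 'ee_rot': array([ 0.112,  0.994, -0.001, -0.   ]), 'contact_force': array([-0.679,  0.514, -0.124]), 'moment': array([-0.001,  0.039, -0.   ]), 'grasp_force': np.float64(0.0), 'finger_gap': np.float64(0.999)}
scene {'fx': 424.252, 'fy': 424.252, 'cx': 320.746, 'cy': 202.131, 'R': [[-0.219, 0.976, -0.002], [0.794, 0.177, -0.581], [-0.567, -0.129, -0.814]], 't': [120.526, -354.882, 1634.385]}
top {'fx': 416.832, 'fy': 416.832, 'cx': 330.409, 'cy': 187.386, 'R': [[0.009, -1.0, 0.005], [-0.988, -0.01, -0.153], [0.153, -0.004, -0.988]], 't': [-17.908, 537.257, 1588.298]}
wrist {'fx': 309.707, 'fy': 309.707, 'cx': 321.582, 'cy': 194.782, 'hand_eye': [[-0.0, -0.962, -0.274, 70.041], [1.0, -0.0, 0.0, -0.658], [-0.0, -0.274, 0.962, -134.703], [0.0, 0.0, 0.0, 1.0]]}
```

View pics/scene0.png

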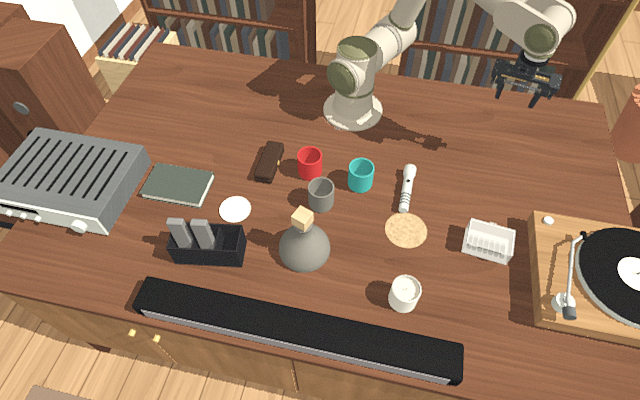

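View pics/top0.png

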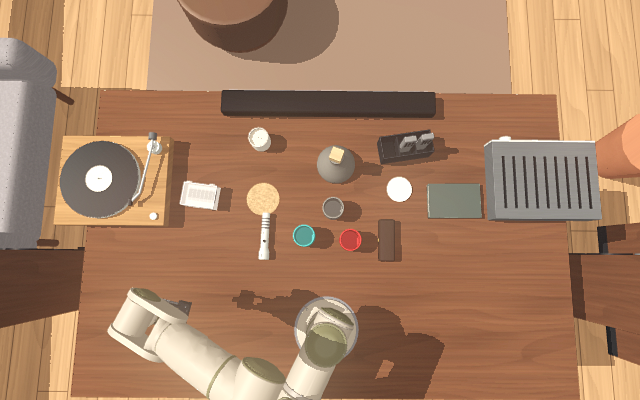

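Scene picture: oak stopper head at (302,219), grey tumbler (321,193), mat (406,230), coaster (235,209). Top picture: stopper (337,155), tumbler (333,208), mat (263,198), coaster (399,189). The torch lies just robot-side of the mat.

```bash
cat > h.py <<'E'
from bench import get_obs, imaging
import cv2,numpy as np
from scipy.spatial.transform import Rotation as Ro
def ray(n,uv,o=None):
    c=imaging.camera_info(n);u=np.array([(uv[0]-c["cx"])/c["fx"],(uv[1]-c["cy"])/c["fy"]])
    if n!="wrist":
        R=np.array(c["R"]);p=-R.T@c["t"];d=R.T@np.r_[u,1]
    else:
        r=np.hypot(*u);d=np.r_[u/max(r,1e-9)*np.sin(r),np.cos(r)]
        H=np.array(c["hand_eye"]);Q=Ro.from_quat(o["ee_rot"]).as_matrix()
        p=Q@H[:3,3]+o["ee_pos"];d=Q@H[:3,:3]@d
    return p,d/np.linalg.norm(d)
def plane(r,z): p,d=r;return p+d*(z-p[2])/d[2]
def tri(a,b):
    M=np.c_[a[1],-b[1]];s=np.linalg.lstsq(M,b[0]-a[0],rcond=None)[0]
    A=a[0]+s[0]*a[1];B=b[0]+s[1]*b[1];return (A+B)/2,np.linalg.norm(A-B)
def blob(im,lo,hi,near,rad=60):
    hsv=cv2.cvtColor(im,cv2.COLOR_RGB2HSV);m=cv2.inRange(hsv,np.array(lo),np.array(hi))
    k=np.zeros_like(m);cv2.circle(k,tuple(map(int,near)),rad,255,-1);m&=k
    n,l,s,c=cv2.connectedComponentsWithStats(m)
    i=1+int(np.argmax(s[1:,4]));return c[i],s[i],(l==i).astype(np.uint8)
E
python3 - <<'E'
from h import *
S=cv2.imread("pics/scene0.png")[:,:,::-1].copy();T=cv2.imread("pics/top0.png")[:,:,::-1].copy()
for nm,s,t in(("stop",(302,217),(337,155)),("tum",(321,193),(333,208)),("mat",(406,230),(263,198)),("coas",(235,209),(399,189)),("dec",(305,250),(336,172))):
    print(nm,cv2.cvtColor(S,cv2.COLOR_RGB2HSV)[s[1],s[0]],cv2.cvtColor(T,cv2.COLOR_RGB2HSV)[t[1],t[0]],tri(ray("scene",s),ray("top",t)))
a=S[140:280,215:435];b=T[120:260,230:430]
cv2.imwrite("pics/crop.png",np.vstack([cv2.resize(x,(560,300),interpolation=cv2.INTER_CUBIC) for x in (a[20:125,:],b[10:115,:])])[:,:,::-1])
E
```

```text
stop [ 24  63 255] [ 20  83 255] (array([634.79598724, -33.72179211, 178.30834722]), np.float64(2.9170143993356983))
tum [ 21  29 115] [ 15  45 135] (array([454.98620235, -22.08799705,  53.9714497 ]), np.float64(2.8870643479583675))
mat [ 18  86 255] [ 20  89 255] (array([ 4.98198553e+02,  2.57691039e+02, -3.35863367e-01]), np.float64(4.037546740065484))
coas [  0   0 255] [ 30   3 255] (array([ 539.32405174, -286.63098818,    1.28039259]), np.float64(2.6610211760747755))
dec [ 21  28 176] [ 17  44 150] (array([614.30803942, -35.91300066, -38.79846608]), np.float64(0.5430803682637957))
```

View pics/crop.png

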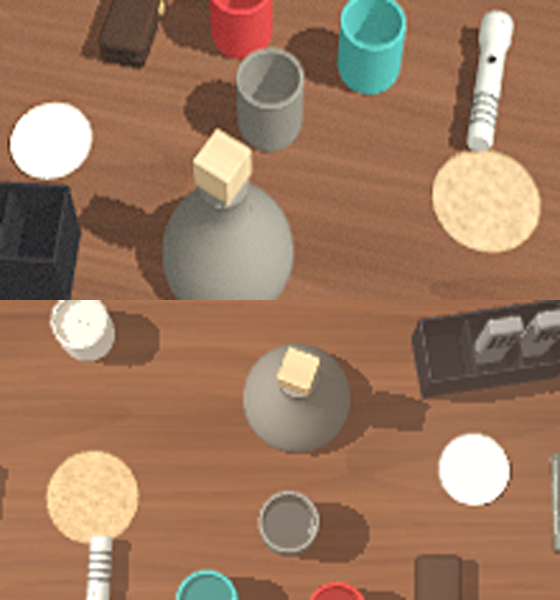

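The crop shows the stopper upright in the decanter with its head turned in yaw (scene (302,217), top (337,155)). Both the coaster and the mat are clear. Next I move over the stopper for a close wrist view.

Request:
drive_tool(increments=[[[0.04,-0.045,0.01],[0,0,0],-1],[[0.08,-0.09,0.02],[0,0,0],-1],[[0.12,-0.135,0.03],[0,0,0],-1],[[0.16,-0.18,0.04],[0,0,0],-1],[[0.2,-0.225,0.05],[0,0,0],-1]])

```text
time: 0.78
ee_pos: [317.9, 285.1, 300.0]
ee_rot: [0.112, 0.994, 0.0, 0.0]
contact_force: [0.5, -0.0, -0.1]
finger_gap: 0.999
grasp_force: 0.0
```

Request:
drive_tool(increments=[[[0.04,-0.045,0],[0,0,0],-1],[[0.08,-0.09,0],[0,0,0],-1],[[0.12,-0.135,0],[0,0,0],-1],[[0.16,-0.18,0],[0,0,0],-1],[[0.2,-0.225,0],[0,0,0],-1]])

```text
time: 1.4
ee_pos: [518.0, 60.0, 299.6]
ee_rot: [0.112, 0.994, 0.0, -0.0]
contact_force: [0.0, -0.1, -0.1]
finger_gap: 0.999
grasp_force: 0.0
```

Run:
```python
from h import *
o=get_obs();print({k:np.round(o[k],4).tolist() for k in("joints","ee_pos","ee_rot")})
```

```text
{'joints': [-0.1096, 0.2738, 1.4197, 0.0001, 1.4482, -1.4553], 'ee_pos': [518.0464, 60.0289, 299.5898], 'ee_rot': [0.1123, 0.9937, 0.0001, -0.0001]}
```

Request:
drive_tool(increments=[[[0.04,-0.045,0],[0,0,0],-1],[[0.08,-0.09,0],[0,0,0],-1],[[0.08,-0.09,0],[0,0,0],-1],[[0.08,-0.09,0],[0,0,0],-1],[[0.08,-0.09,0],[0,0,0],-1]])

```text
time: 2.02
ee_pos: [596.6, -27.1, 300.2]
ee_rot: [0.111, 0.994, -0.0, 0.0]
contact_force: [-0.3, 0.7, -0.5]
finger_gap: 1.0
grasp_force: 0.0
```

Run:
```python
from h import *
o=get_obs();print({k:np.round(o[k],4).tolist() for k in("time","joints","ee_pos","ee_rot")})
i=imaging.get_image("wrist");cv2.imwrite("pics/w1.png",i[:,:,::-1])
```

```text
{'time': 2.025, 'joints': [-0.2414, 0.4494, 1.1732, 0.0001, 1.5185, -1.5889], 'ee_pos': [596.5526, -27.1123, 300.2237], 'ee_rot': [0.1115, 0.9938, -0.0, 0.0002]}
```

View pics/w1.png

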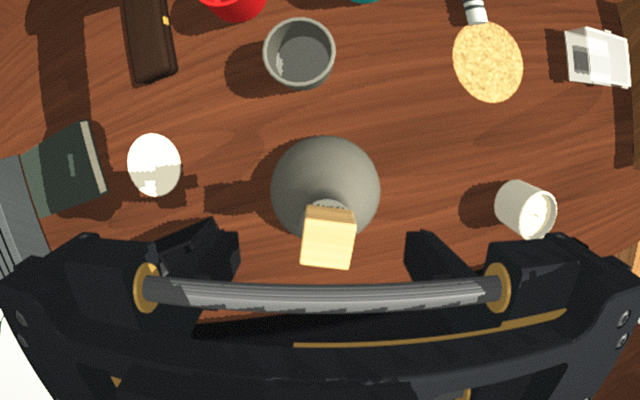

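The wrist view shows the stopper head's top face centred at about (328,240), with edges nearly along the image axes. It also shows the coaster at (154,165), the tumbler at (299,53), the mat at (488,61) and the candle at (526,208).

```bash
cat >> h.py <<'E'
O1=dict(ee_pos=[596.55,-27.11,300.22],ee_rot=[0.1115,0.9938,0,0.0002])
E
python3 - <<'E'
from h import *
W=cv2.imread("pics/w1.png")[:,:,::-1].copy();S=cv2.imread("pics/scene0.png")[:,:,::-1].copy();T=cv2.imread("pics/top0.png")[:,:,::-1].copy()
hsv=cv2.cvtColor(W,cv2.COLOR_RGB2HSV)
print(hsv[240,328],hsv[211,330],hsv[165,154],hsv[60,488])
c,s,m=blob(W,(15,60,225),(35,170,255),(328,240),45);print("top face",c,s)
ct=cv2.findContours(m,0,1)[0][0];q=cv2.approxPolyDP(ct,6,True)[:,0];print(q.tolist())
P=np.array([plane(ray("wrist",x,O1),197)[:2] for x in cv2.convexHull(ct)[:,0]],np.float32)
print(cv2.minAreaRect(P))
def three(nm,lw,lt,ls,hsvr,z):
    r=[]
    for n,im,p,R in(("wrist",W,lw,50),("top",T,lt,30),("scene",S,ls,35)):
        if p is None: continue
        c,s,m=blob(im,*hsvr,p,R);ct=max(cv2.findContours(m,0,1)[0],key=len);e=cv2.fitEllipse(ct)[0] if nm!='stop' else c
        r.append(ray(n,e,O1));print(nm,n,np.round(e,1),s[4],np.round(plane(r[-1],z),1))
    for a,b in((0,1),(0,2),(1,2)): 
        if b<len(r): X,g=tri(r[a],r[b]);print("   tri",np.round(X,1),round(g,1))
three("coas",(154,160),(399,189),(235,209),((0,0,190),(180,40,255)),6)
three("mat",(488,61),(263,198),(406,230),((10,60,190),(30,160,255)),1)
three("candle",(520,200),(260,137),(405,290),((0,0,170),(180,60,255)),60)
# tumbler rim centre: hand pixels
a=ray("wrist",(299,50),O1);b=ray("top",(333,206.5));d=ray("scene",(321,186))
print("tum",tri(a,b),tri(a,d),plane(a,88),plane(b,88),plane(d,88))
E
```

```text
[ 26  78 254] [ 19 120 196] [  0   0 255] [ 25  85 254]
top face [327.39146568 241.85343228] [ 300  218   57   52 2156]
[[306, 218], [300, 263], [347, 269], [355, 223]]
((637.9368896484375, -32.010215759277344), (43.435569763183594, 44.3787841796875), 69.46096801757812)
coas wrist [153.5 164. ] 2552 [ 541.  -283.4    6. ]
coas top [398.9 189. ] 475 [ 538.9 -286.8    6. ]
coas scene [234.5 208.8] 656 [ 541.6 -285.2    6. ]
   tri [ 540.7 -288.3   -2. ] 1.2
   tri [ 540.9 -285.3    4.1] 1.3
   tri [ 539.3 -287.1    2.2] 0.7
mat wrist [487.4  61.7] 4496 [500.  252.3   1. ]
mat top [262.6 198.3] 830 [497.1 257.1   1. ]
mat scene [405.7 229.9] 1200 [498.6 258.5   1. ]
   tri [498.9 259.1 -10.5] 0.8
   tri [498.2 257.1  -2.9] 5.0
   tri [497.3 258.1  -1.1] 1.2
candle wrist [527.  208.5] 2324 [722.2 261.3  60. ]
candle top [259.2 138.8] 402 [724.9 268.9  60. ]
candle scene [404.5 293.2] 981 [736.5 270.9  60. ]
   tri [728.9 271.2  46.5] 0.6
   tri [729.8 272.3  45.2] 0.5
   tri [729.2 272.2  44.2] 0.9
tum (array([457.41977557, -22.35737193,  87.27735388]), np.float64(1.5209548838155234)) (array([458.72091753, -20.57800508,  94.92734081]), np.float64(1.68274078310487)) [457.5285541  -21.57826422  88.        ] [457.38375681 -23.10933471  88.        ] [453.26677963 -20.94696277  88.        ]
```

```bash
cat >> h.py <<'E'
def Rt(Hdeg,up,roll=0): # heading deg, pitch-up deg; roll 0: tool x down
    H,t=np.radians([Hdeg,up]);z=np.array([np.cos(H)*np.cos(t),np.sin(H)*np.cos(t),np.sin(t)])
    y=np.cross(z,[0,0,-1]);y/=np.linalg.norm(y);x=np.cross(y,z)
    return Ro.from_matrix(np.c_[x,y,z])*Ro.from_rotvec([0,0,np.radians(roll)])
E
python3 - <<'E'
from h import *
o=get_obs();q=Ro.from_quat(o["ee_rot"])
for H in(-110.5,-20.5):
  print(H,(Rt(H,12)*q.inv()).as_rotvec().round(3))
E
```

```text
-110.5 [-1.718 -0.927 -1.191]
-20.5 [-0.51  -1.706 -0.097]
```

Request:
drive_tool(increments=[[[0.006,0.02,0.0],[-0.12,-0.065,-0.083],-1],[[0.012,0.04,0.0],[-0.24,-0.13,-0.166],-1],[[0.018,0.06,0.0],[-0.36,-0.195,-0.25],-1],[[0.024,0.08,0.0],[-0.48,-0.26,-0.333],-1],[[0.03,0.1,0.0],[-0.6,-0.324,-0.416],-1]])

```text
time: 2.7
ee_pos: [626.6, 73.4, 300.9]
ee_rot: [0.305, 0.892, -0.274, 0.192]
contact_force: [0.3, -0.6, 0.8]
finger_gap: 1.001
grasp_force: 0.0
```

Run:
```python
from h import *
from scipy.optimize import least_squares
o=get_obs();print({k:np.round(o[k],4).tolist() for k in("time","joints","ee_pos","ee_rot")})
D=[([1.123,.313,1.498,0,1.331,-.223],[117.041,511.794,249.72],[.112,.994,0,0]),
([-0.1096,0.2738,1.4197,0.0001,1.4482,-1.4553],[518.05,60.03,299.59],[0.1123,0.9937,0,0]),
([-0.2414,0.4494,1.1732,0.0001,1.5185,-1.5889],[596.55,-27.11,300.22],[.1115,.9938,0,.0002]),
(o["joints"],o["ee_pos"],o["ee_rot"])]
z=lambda a:Ro.from_rotvec([0,0,a]);y=lambda a:Ro.from_rotvec([0,a,0])
for s4 in(1,-1):
 for s6 in(1,-1):
  for off in("shoulder","wrist"):
   def fk(q,p):
    h,a1,L2,a3,L3,lt,lat=p
    R1=z(q[0]);R2=R1*y(q[1]);R3=R2*y(q[2]);R4=R3*z(s4*q[3]);R5=R4*y(q[4]);R6=R5*z(s6*q[5])
    P=R1.apply([a1,lat if off=="shoulder" else 0,h])+R2.apply([0,0,L2])+R3.apply([a3,0,L3])+R5.apply([0,lat if off!="shoulder" else 0,lt])
    return P,R6
   f=lambda p:np.concatenate([fk(q,p)[0]-x for q,x,_ in D]+[0.01*(p-[300,0,400,0,400,200,116])])
   r=least_squares(f,[300,0,400,0,400,200,116.])
   M=[(fk(q,r.x)[1].inv()*Ro.from_quat(e)).as_rotvec().round(3).tolist() for q,_,e in D]
   print(s4,s6,off,np.abs(r.fun[:12]).max().round(2),r.x.round(1),M[0],M[3])
```

```text
{'time': 2.7, 'joints': [0.1672, 0.5374, 1.1717, -0.6893, 1.3913, -0.6303], 'ee_pos': [626.6306, 73.3843, 300.914], 'ee_rot': [0.3053, 0.8917, -0.2736, 0.1919]}
1 1 shoulder 0.14 [201.4   1.2 438.4  38.9 396.5 236.7 116.2] [-0.0, -0.0, 1.57] [-0.0, -0.0, 1.571]
1 1 wrist 50.63 [303.8  47.6 363.8  73.8 386.  219.2 110.2] [-0.0, -0.0, 1.57] [-0.0, -0.0, 1.571]
1 -1 shoulder 0.14 [201.4   1.2 438.4  38.9 396.5 236.7 116.2] [-0.0, -0.0, 1.124] [-0.0, -0.0, 0.31]
1 -1 wrist 50.63 [303.8  47.6 363.8  73.8 386.  219.2 110.2] [-0.0, -0.0, 1.124] [-0.0, -0.0, 0.31]
-1 1 shoulder 67.18 [-139.2   29.2  398.6   54.4  393.2 -178.6  107.1] [-0.0, -0.0, 1.57] [1.418, -0.222, 1.067]
-1 1 wrist 16.95 [-269.7  -18.8  476.2   17.9  404.3 -185.   118.2] [-0.0, -0.0, 1.57] [1.418, -0.222, 1.067]
-1 -1 shoulder 67.18 [-139.2   29.2  398.6   54.4  393.2 -178.6  107.1] [-0.0, -0.0, 1.124] [0.956, -0.956, 0.015]
-1 -1 wrist 16.95 [-269.7  -18.8  476.2   17.9  404.3 -185.   118.2] [-0.0, -0.0, 1.124] [0.956, -0.956, 0.015]
```

```bash
cat > k.py <<'E'
from h import *
from scipy.optimize import least_squares
p=[201.4,1.2,438.4,38.9,396.5,236.7,116.2]
lo=np.array([-2.94,-.97,.19,-1.23,.02,-2.88]);hi=np.array([2.94,2.17,2.56,4.37,3.11,2.88])
_z=lambda a:Ro.from_rotvec([0,0,a]);_y=lambda a:Ro.from_rotvec([0,a,0])
def fk(q,full=False):
    h,a1,L2,a3,L3,lt,lat=p
    R1=_z(q[0]);R2=R1*_y(q[1]);R3=R2*_y(q[2]);R5=R3*_z(q[3])*_y(q[4]);R6=R5*_z(q[5]+np.pi/2)
    S=R1.apply([a1,lat,h]);E=S+R2.apply([0,0,L2]);W=E+R3.apply([a3,0,L3]);P=W+R5.apply([0,0,lt])
    return (P,R6,S,E,W) if full else (P,R6)
def ik(P,R,q0=None,n=30,seed=0):
    rng=np.random.default_rng(seed);sol=[]
    for i in range(n if q0 is None else 1):
        s=rng.uniform(lo,hi) if q0 is None else np.clip(q0,lo+1e-6,hi-1e-6)
        f=lambda q:np.r_[(fk(q)[0]-P)/100,(R.inv()*fk(q)[1]).as_rotvec()]
        r=least_squares(f,s,bounds=(lo,hi),max_nfev=60)
        if r.cost<1e-6 and not any(np.abs(r.x-t).max()<.05 for t in sol): sol.append(r.x)
    return sol
E
cat > a.py <<'E'
from k import *
G=np.array([638,-32,169.]);C=np.array([540.5,-286,34.])
for H in(-110.5,-20.5):
  for up in(0,12):
   for roll in(0,180):
    R=Rt(H,up,roll);z=R.apply([0,0,1])
    for q in ik(G+8*z,R): print("G",H,up,roll,q.round(2),"E",fk(q,1)[3].round(),"W",fk(q,1)[4].round())
for H in(-90,-60,-27,0,30,90):
  for roll in(0,180):
    R=Rt(H,-12,roll);z=R.apply([0,0,1])
    for q in ik(C+8*z,R): print("C",H,roll,q.round(2),"E",fk(q,1)[3].round(),"W",fk(q,1)[4].round())
E
python3 a.py
```

```text
G -20.5 0 0 [-0.16  0.67  2.02  3.36  1.14  1.48] E [290.  70. 544.] W [424.  48. 169.]
G -20.5 0 180 [-0.16  0.67  2.02  3.36  1.14 -1.66] E [290.  70. 544.] W [424.  48. 169.]
G -20.5 12 0 [-0.17  0.8   1.99  3.33  1.44  1.5 ] E [330.  63. 507.] W [428.  46. 121.]
G -20.5 12 180 [-0.17  0.8   1.99  3.33  1.44 -1.64] E [330.  63. 507.] W [428.  46. 121.]
C -60 0 [-0.48  0.9   1.94  3.77  1.12  1.4 ] E [360. -57. 472.] W [429. -92.  82.]
C -60 180 [-0.48  0.9   1.94  3.77  1.12 -1.74] E [360. -57. 472.] W [429. -92.  82.]
C -27 0 [-0.8   0.89  2.08  2.8   1.2   1.63] E [ 321. -163.  479.] W [ 341. -184.   82.]
C -27 180 [-0.8   0.89  2.08  2.8   1.2  -1.51] E [ 321. -163.  479.] W [ 341. -184.   82.]
C 0 0 [-1.01  0.9   1.98  2.07  1.23  1.81] E [ 281. -230.  474.] W [ 317. -286.   82.]
C 0 180 [-1.01  0.9   1.98  2.07  1.23 -1.33] E [ 281. -230.  474.] W [ 317. -286.   82.]
C 30 0 [-1.08  0.97  1.68  1.45  1.4   2.07] E [ 274. -264.  450.] W [ 347. -398.   82.]
C 30 180 [-1.08  0.97  1.68  1.45  1.4  -1.07] E [ 274. -264.  450.] W [ 347. -398.   82.]
C 90 0 [-0.91  1.28  0.86  0.79  2.14  2.23] E [ 349. -262.  328.] W [ 540. -510.   82.]
C 90 180 [-0.91  1.28  0.86  0.79  2.14 -0.91] E [ 349. -262.  328.] W [ 540. -510.   82.]
```

```bash
cat > b.py <<'E'
from k import *
def show(n,A,Rr,back=4):
    z=Rr.apply([0,0,1])
    for q in ik(np.array(A)+(8-back)*z,Rr,n=25): print(n,q.round(2),"W",fk(q,1)[4].round())
for t in(25,35,45):
    show(f"A{t}",[638,-32,177],Rt(-20.5,-t,0))
    show(f"B{t}",[560,150,24],Rt(15,-t,0)*Ro.from_rotvec([0,-np.pi/2,0]) if 0 else Ro.from_rotvec(-np.pi/2*np.array([np.sin(np.radians(15)),-np.cos(np.radians(15)),0]))*Rt(15,-t,0))
for t in(30,40,50):
    show(f"C{90-t}",[560,150,24],Rt(15,-(90-t),0))
    for H in(-50,-27,0): show(f"D{t} H{H}",[540,-286,32],Rt(H,-t,180))
E
python3 b.py
python3 - <<'E'
from h import *
print("case ctr/ends",[plane(ray("top",x),42)[:2].round() for x in((387,240),(379,219),(395,219),(379,260),(395,260))])
print("red,turq,torch,caddy",plane(ray("top",(350,239)),88)[:2].round(),plane(ray("top",(304,235)),88)[:2].round(),[plane(ray("top",x),20)[:2].round() for x in((266,214),(263,258))],[plane(ray("top",x),95)[:2].round() for x in((378,136),(432,129),(383,163),(436,152))],"book",[plane(ray("top",x),28)[:2].round() for x in((428,185),(481,185),(428,217),(481,218))])
E
```

```text
A25 [-0.17  0.45  1.96  3.56  0.43  1.27] W [440.  42. 275.]
B25 [ 0.09  0.91  1.2  -0.07  1.47 -1.72] W [655. 175. 235.]
A35 [-0.18  0.41  1.89  4.07  0.18  0.75] W [459.  35. 310.]
B35 [ 0.1   1.01  1.05 -0.09  1.69 -1.72] W [689. 185. 215.]
A45 [-0.19  0.4   1.8  -0.62  0.2  -0.84] W [484.  26. 342.]
B45 [ 0.1   1.11  0.9  -0.12  1.9  -1.72] W [719. 193. 189.]
C60 [ 0.01  0.58  1.92  0.77  0.18 -2.56] W [448. 120. 226.]
D30 H-50 [-0.58  0.73  2.    3.55  0.66 -1.76] W [ 410. -132.  148.]
D30 H-27 [-0.78  0.71  2.06  2.72  0.71 -1.4 ] W [ 360. -195.  148.]
D30 H0 [-0.97  0.74  1.97  1.89  0.85 -1.1 ] W [ 338. -286.  148.]
C50 [-0.01  0.6   2.02  2.27  0.23  2.21] W [416. 111. 202.]
D40 H-50 [-0.6   0.67  1.95  3.71  0.39 -1.93] W [ 425. -149.  182.]
D40 H-27 [-0.77  0.65  2.01  2.57  0.43 -1.24] W [ 381. -205.  182.]
D40 H0 [-0.92  0.68  1.92  1.68  0.66 -0.85] W [ 362. -286.  182.]
C40 [-0.03  0.64  2.09  2.65  0.49  1.82] W [388. 104. 174.]
D50 H-50 [-0.62  0.63  1.88  4.37  0.17 -2.6 ] W [ 444. -171.  210.]
D50 H-27 [-0.75  0.62  1.92  1.98  0.19 -0.63] W [ 407. -218.  210.]
D50 H0 [-0.87  0.64  1.86  1.32  0.53 -0.45] W [ 390. -286.  210.]
case ctr/ends [array([ 335., -232.]), array([ 416., -202.]), array([ 416., -264.]), array([ 259., -200.]), array([ 260., -261.])]
red,turq,torch,caddy [336. -87.] [350.  84.] [array([433., 239.]), array([263., 245.])] [array([ 731., -194.]), array([ 761., -403.]), array([ 625., -212.]), array([ 670., -416.])] book [array([ 553., -398.]), array([ 555., -608.]), array([ 426., -395.]), array([ 424., -602.])]
```

```bash
cat > c.py <<'E'
from k import *
def show(n,A,Rr,back=4):
    z=Rr.apply([0,0,1])
    for q in ik(np.array(A)+(8-back)*z,Rr,n=25): print(n,q.round(2),"W",fk(q,1)[4].round())
for t in(20,30,40):
  for r in(0,180): show(f"A{t} r{r}",[638,-32,177],Rt(69.5,-t,r))
for HC in(45,70,90):
  for pos in([560,150,24],[480,110,24]):
    for r in (0,180):
      show(f"B60 {HC} {pos[0]} r{r}",pos,Rt(HC+180,-60,r))
      show(f"C55 {HC} {pos[0]} r{r}",pos,Rt(HC,-55,r))
for H in(20,40):
  for r in (0,180): show(f"D35 H{H} r{r}",[540,-286,32],Rt(H,-35,r))
E
python3 c.py
```

```text
A20 r0 [-0.59  0.75  1.45  1.15  1.54  2.48] W [ 561. -237.  257.]
A20 r180 [-0.59  0.75  1.45  1.15  1.54 -0.67] W [ 561. -237.  257.]
A30 r0 [-0.56  0.7   1.43  1.02  1.45  2.56] W [ 567. -221.  293.]
A30 r180 [-0.56  0.7   1.43  1.02  1.45 -0.58] W [ 567. -221.  293.]
A40 r0 [-0.52  0.65  1.41  0.88  1.38  2.66] W [ 576. -199.  327.]
A40 r180 [-0.52  0.65  1.41  0.88  1.38 -0.49] W [ 576. -199.  327.]
B60 45 560 r0 [ 0.18  0.93  1.18 -0.29  1.48  1.06] W [642. 232. 226.]
C55 45 560 r0 [-0.13  0.62  1.9   1.17  0.52  2.78] W [466.  56. 215.]
B60 45 560 r180 [ 0.18  0.93  1.18 -0.29  1.48 -2.09] W [642. 232. 226.]
C55 45 560 r180 [-0.13  0.62  1.9   1.17  0.52 -0.36] W [466.  56. 215.]
B60 45 480 r0 [ 0.13  0.78  1.51 -0.32  1.3   1.07] W [562. 192. 226.]
C55 45 480 r0 [-0.27  0.51  2.14  1.31  0.54  2.48] W [386.  16. 215.]
B60 45 480 r180 [ 0.13  0.78  1.51 -0.32  1.3  -2.07] W [562. 192. 226.]
C55 45 480 r180 [-0.27  0.51  2.14  1.31  0.54 -0.66] W [386.  16. 215.]
B60 70 560 r0 [ 0.23  0.88  1.3  -0.45  1.3   0.77] W [600. 259. 226.]
C55 70 560 r0 [-0.18  0.68  1.76  0.89  0.81 
[... 623 characters left out ...]
6  0.82  1.42 -0.57  1.12 -2.58] W [560. 266. 226.]
C55 90 560 r180 [-0.18  0.74  1.62  0.72  1.03 -0.64] W [560.  17. 215.]
B60 90 480 r0 [ 0.22  0.68  1.71 -0.63  0.98  0.64] W [480. 226. 226.]
C55 90 480 r0 [-0.29  0.63  1.87  0.72  0.98  2.33] W [480. -23. 215.]
B60 90 480 r180 [ 0.22  0.68  1.71 -0.63  0.98 -2.5 ] W [480. 226. 226.]
C55 90 480 r180 [-0.29  0.63  1.87  0.72  0.98 -0.81] W [480. -23. 215.]
D35 H20 r0 [-1.    0.76  1.8   1.36  0.96  2.29] W [ 361. -351.  165.]
D35 H20 r180 [-1.    0.76  1.8   1.36  0.96 -0.85] W [ 361. -351.  165.]
D35 H40 r0 [-1.01  0.84  1.59  1.06  1.2   2.33] W [ 394. -409.  165.]
D35 H40 r180 [-1.01  0.84  1.59  1.06  1.2  -0.81] W [ 394. -409.  165.]
```

```bash
cat > pl.py <<'E'
from k import *
import json
def plan(wps,g,start=None,extra=0):
    """wps: list of (pos mm, Rot[, nrows]); prints chunks of 5 rows"""
    o=get_obs();P,R=np.array(o["ee_pos"]),Ro.from_quat(o["ee_rot"]);q=np.array(o["joints"])
    if start is not None:P,R=start
    seq=[]
    p0,r0=P,R
    for w in wps:
        p1,r1=np.array(w[0],float),w[1];d=(r1*r0.inv()).as_rotvec()
        n=w[2] if len(w)>2 else max(1,int(np.ceil(max(np.linalg.norm(p1-p0)/55,np.degrees(np.linalg.norm(d))/9.8))))
        for i in range(1,n+1): seq.append((p0+(p1-p0)*i/n,Ro.from_rotvec(d*i/n)*r0))
        p0,r0=p1,r1
    seq+= [seq[-1]]*extra
    while len(seq)%5: seq.append(seq[-1])
    mx=0
    for a,b in seq:
        s=ik(a,b,q)
        if not s: print("IK fail",a.round());break
        mx=max(mx,np.abs((s[0]-q)/[2.39,2.39,3.01,3.14,3.14,3.14]).max()/.125);q=s[0]
    print("rate",round(mx,2),"end q",q.round(2),"end",p0.round(1),R.as_quat().round(2))
    for i in range(0,len(seq),5):
        print(json.dumps([[((a-P)/1000).round(4).tolist(),(b*R.inv()).as_rotvec().round(3).tolist(),g] for a,b in seq[i:i+5]]));P,R=seq[i+4]
E
python3 - <<'E'
from pl import *
R=Rt(69.5,-30,180);z=R.apply([0,0,1]);G=np.array([638,-32,177]);print(z)
s=G-96*z
plan([([600,-20,350],R),(s,R)],-1)
E
```

```text
[ 0.30328849  0.81118191 -0.5       ]
rate 0.35 end q [-0.7   0.65  1.38  0.95  1.62 -0.56] end [ 608.9 -109.9  225. ] [ 0.31  0.89 -0.27  0.19]
[[[-0.002, -0.0072, 0.0038], [0.135, 0.005, -0.09], -1], [[-0.0041, -0.0144, 0.0076], [0.271, 0.011, -0.18], -1], [[-0.0061, -0.0216, 0.0113], [0.406, 0.016, -0.271], -1], [[-0.0082, -0.0287, 0.0151], [0.542, 0.022, -0.361], -1], [[-0.0102, -0.0359, 0.0189], [0.677, 0.027, -0.451], -1]]
[[[-0.002, -0.0072, 0.0038], [0.135, 0.005, -0.09], -1], [[-0.0041, -0.0144, 0.0076], [0.271, 0.011, -0.18], -1], [[-0.0061, -0.0216, 0.0113], [0.406, 0.016, -0.271], -1], [[-0.0082, -0.0287, 0.0151], [0.542, 0.022, -0.361], -1], [[-0.0102, -0.0359, 0.0189], [0.677, 0.027, -0.451], -1]]
[[[-0.002, -0.0072, 0.0038], [0.135, 0.005, -0.09], -1], [[-0.0041, -0.0144, 0.0076], [0.271, 0.011, -0.18], -1], [[-0.0061, -0.0216, 0.0113], [0.406, 0.016, -0.271], -1], [[-0.0032, -0.0515, -0.0303], [0.406, 0.016, -0.271], -1], [[-0.0002, -0.0815, -0.072], [0.406, 0.016, -0.271], -1]]
[[[0.003, -0.03, -0.0417], [0.0, 0.0, 0.0], -1], [[0.003, -0.03, -0.0417], [0.0, 0.0, 0.0], -1], [[0.003, -0.03, -0.0417], [0.0, 0.0, 0.0], -1], [[0.003, -0.03, -0.0417], [0.0, 0.0, 0.0], -1], [[0.003, -0.03, -0.0417], [0.0, 0.0, 0.0], -1]]
```

Request:
drive_tool(increments=[[[-0.002,-0.0072,0.0038],[0.135,0.005,-0.09],-1],[[-0.0041,-0.0144,0.0076],[0.271,0.011,-0.18],-1],[[-0.0061,-0.0216,0.0113],[0.406,0.016,-0.271],-1],[[-0.0082,-0.0287,0.0151],[0.542,0.022,-0.361],-1],[[-0.0102,-0.0359,0.0189],[0.677,0.027,-0.451],-1]])

```text
time: 3.32
ee_pos: [616.5, 36.6, 319.6]
ee_rot: [0.535, 0.845, 0.0, 0.002]
contact_force: [0.7, 0.3, 0.1]
finger_gap: 1.001
grasp_force: 0.0
```

Request:
drive_tool(increments=[[[-0.002,-0.0072,0.0038],[0.135,0.005,-0.09],-1],[[-0.0041,-0.0144,0.0076],[0.271,0.011,-0.18],-1],[[-0.0061,-0.0216,0.0113],[0.406,0.016,-0.271],-1],[[-0.0082,-0.0287,0.0151],[0.542,0.022,-0.361],-1],[[-0.0102,-0.0359,0.0189],[0.677,0.027,-0.451],-1]])

```text
time: 3.95
ee_pos: [606.3, 0.4, 338.3]
ee_rot: [0.677, 0.659, 0.271, -0.186]
contact_force: [0.2, 0.5, -0.2]
finger_gap: 0.999
grasp_force: 0.0
```

Request:
drive_tool(increments=[[[-0.002,-0.0072,0.0038],[0.135,0.005,-0.09],-1],[[-0.0041,-0.0144,0.0076],[0.271,0.011,-0.18],-1],[[-0.0061,-0.0216,0.0113],[0.406,0.016,-0.271],-1],[[-0.0032,-0.0515,-0.0303],[0.406,0.016,-0.271],-1],[[-0.0002,-0.0815,-0.072],[0.406,0.016,-0.271],-1]])

```text
time: 4.58
ee_pos: [606.2, -81.4, 265.2]
ee_rot: [0.71, 0.495, 0.413, -0.285]
contact_force: [0.4, 1.1, -0.6]
finger_gap: 1.002
grasp_force: 0.0
```

Request:
drive_tool(increments=[[[0.003,-0.03,-0.0417],[0.0,0.0,0.0],-1],[[0.003,-0.03,-0.0417],[0.0,0.0,0.0],-1],[[0.003,-0.03,-0.0417],[0.0,0.0,0.0],-1],[[0.003,-0.03,-0.0417],[0.0,0.0,0.0],-1],[[0.003,-0.03,-0.0417],[0.0,0.0,0.0],-1]])

```text
time: 5.2
ee_pos: [609.5, -110.8, 225.0]
ee_rot: [0.71, 0.495, 0.413, -0.284]
contact_force: [-0.6, 0.6, 0.2]
finger_gap: 1.003
grasp_force: 0.0
```

Run:
```python
from pl import *
o=get_obs();print({k:np.round(o[k],4).tolist() for k in("time","joints","ee_pos","ee_rot")},Rt(69.5,-30,180).as_quat())
i=imaging.get_image("wrist");cv2.imwrite("pics/w2.png",i[:,:,::-1])
# predicted pixel of head centre
c=imaging.camera_info("wrist");H=np.array(c["hand_eye"])
def px(X):
    t=Ro.from_quat(o["ee_rot"]).inv().apply(np.array(X)-o["ee_pos"]);v=H[:3,:3].T@(t-H[:3,3]);a=np.arctan2(np.hypot(*v[:2]),v[2]);u=v[:2]/np.hypot(*v[:2])*a
    return u*c["fx"]+[c["cx"],c["cy"]]
for X in([638,-32,197],[638,-32,177],[638,-32,150]):print(px(X).round(1))
```

```text
{'time': 5.2, 'joints': [-0.7036, 0.6487, 1.3732, 0.9578, 1.6179, -0.5642], 'ee_pos': [609.5394, -110.8456, 225.0189], 'ee_rot': [0.7097, 0.4946, 0.4133, -0.2844]} [ 0.71156712  0.49363168  0.41082347 -0.28499838]
[319.5 181. ]
[319.5 199.7]
[319.5 221.6]
```

View pics/w2.png

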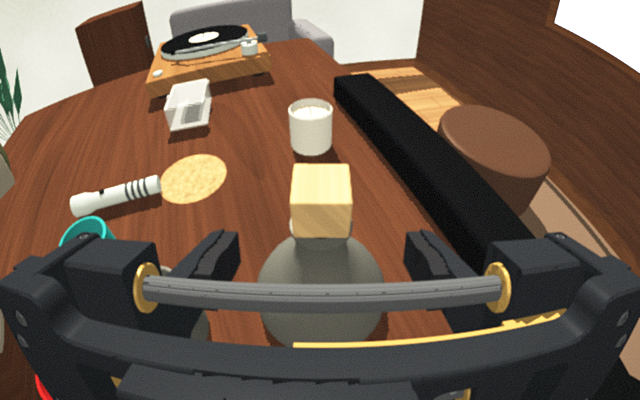

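The head is square to the jaws: top face spans u 292–352, v 165–205, with the front face below it. The jaws straddle it evenly.

Run:
```python
from pl import *
W=cv2.imread("pics/w2.png")[:,:,::-1].copy();o=get_obs()
c,s,m=blob(W,(12,50,150),(35,190,255),(322,195),50);print(c,s)
ct=max(cv2.findContours(m,0,1)[0],key=len);h=cv2.convexHull(ct);print(cv2.approxPolyDP(h,4,True)[:,0].tolist())
a,b=None,None
R=Ro.from_quat(o["ee_rot"])
for u in (s[0],s[0]+s[2]-1): 
    pt=plane(ray("wrist",(u,205),o),197);print(pt,R.inv().apply(pt-o["ee_pos"]))
print("y axis",R.apply([0,1,0]))
```

```text
[320.49210585 199.74182789] [ 289  163   65   75 4497]
[[347, 163], [353, 201], [348, 235], [294, 236], [289, 228], [293, 164]]
[610.08426224 -47.71645423 197.        ] [  5.56448493 -21.68047566  65.32969471]
[651.12787367 -62.80884254 197.        ] [ 5.48500555 22.04918171 65.59232373]
y axis [ 0.93705147 -0.34916149  0.00455957]
```

Request:
drive_tool(increments=[[[0.01,0.027,-0.017],[0,0,0],-1],[[0.02,0.054,-0.034],[0,0,0],-1],[[0.0297,0.08,-0.05],[0,0,0],-1],[[0.0297,0.08,-0.05],[0,0,0],-1],[[0.0297,0.08,-0.05],[0,0,0],0.0]], grip_force=45)

```text
time: 5.88
ee_pos: [639.2, -32.2, 174.6]
ee_rot: [0.71, 0.494, 0.413, -0.284]
contact_force: [-0.6, -0.4, 0.8]
finger_gap: 0.91
grasp_force: 0.0
```

Request:
drive_tool(increments=[[[0,0,0],[0,0,0],1],[[0,0,0],[0,0,0],1],[[0,0,0],[0,0,0],1],[[0,0,0],[0,0,0],1],[[0,0,0],[0,0,0],1]], grip_force=45)

```text
time: 6.5
ee_pos: [638.8, -31.5, 173.9]
ee_rot: [0.71, 0.494, 0.413, -0.285]
contact_force: [-3.7, -0.7, 2.3]
finger_gap: 0.492
grasp_force: 45.0
```

```bash
cat > rock.py <<'E'
from pl import *
o=get_obs();B=np.array(o["ee_pos"]);pv=np.array([638,-33.5,137]);h=np.array([.35,.937,0])
def pose(a,r):
    Q=Ro.from_rotvec(np.radians(a)*h);return pv+Q.apply(B-pv)+[0,0,r],Q
cur=(0,0)
for A,f in((10,.8),(-10,2.0),(10,3.2),(-10,4.4),(10,5.6),(-10,6.8),(0,8)):
    P0,Q0=pose(*cur);rows=[]
    for t in(.33,.67,1,1,1):
        a=cur[0]+(A-cur[0])*t;r=cur[1]+(f-cur[1])*t;P,Q=pose(a,r)
        rows.append([((P-P0)/1000).round(4).tolist(),(Q*Q0.inv()).as_rotvec().round(3).tolist(),1])
    print(A,f,json.dumps(rows));cur=(A,f)
E
python3 rock.py
```

```text
10 0.8 [[[0.002, -0.0007, 0.0002], [0.02, 0.054, 0.0], 1], [[0.004, -0.0015, 0.0003], [0.041, 0.11, 0.0], 1], [[0.006, -0.0022, 0.0002], [0.061, 0.164, 0.0], 1], [[0.006, -0.0022, 0.0002], [0.061, 0.164, 0.0], 1], [[0.006, -0.0022, 0.0002], [0.061, 0.164, 0.0], 1]]
-10 2.0 [[[-0.0039, 0.0015, 0.0009], [-0.04, -0.108, 0.0], 1], [[-0.008, 0.003, 0.0013], [-0.082, -0.219, 0.0], 1], [[-0.012, 0.0045, 0.0012], [-0.122, -0.327, 0.0], 1], [[-0.012, 0.0045, 0.0012], [-0.122, -0.327, 0.0], 1], [[-0.012, 0.0045, 0.0012], [-0.122, -0.327, 0.0], 1]]
10 3.2 [[[0.004, -0.0015, 0.0009], [0.04, 0.108, 0.0], 1], [[0.008, -0.003, 0.0013], [0.082, 0.219, 0.0], 1], [[0.012, -0.0045, 0.0012], [0.122, 0.327, 0.0], 1], [[0.012, -0.0045, 0.0012], [0.122, 0.327, 0.0], 1], [[0.012, -0.0045, 0.0012], [0.122, 0.327, 0.0], 1]]
-10 4.4 [[[-0.0039, 0.0015, 0.0009], [-0.04, -0.108, 0.0], 1], [[-0.008, 0.003, 0.0013], [-0.082, -0.219, 0.0], 1], [[-0.012, 0.0045, 0.0012], [-0.122, -0.327, 0.0], 1], [[-0.012, 0.0045, 0.0012], [-0.122, -0.327, 0.0], 1], [[-0.012, 0.0045, 0.0012], [-0.122, -0.327, 0.0], 1]]
10 5.6 [[[0.004, -0.0015, 0.0009], [0.04, 0.108, 0.0], 1], [[0.008, -0.003, 0.0013], [0.082, 0.219, 0.0], 1], [[0.012, -0.0045, 0.0012], [0.122, 0.327, 0.0], 1], [[0.012, -0.0045, 0.0012], [0.122, 0.327, 0.0], 1], [[0.012, -0.0045, 0.0012], [0.122, 0.327, 0.0], 1]]
-10 6.8 [[[-0.0039, 0.0015, 0.0009], [-0.04, -0.108, 0.0], 1], [[-0.008, 0.003, 0.0013], [-0.082, -0.219, 0.0], 1], [[-0.012, 0.0045, 0.0012], [-0.122, -0.327, 0.0], 1], [[-0.012, 0.0045, 0.0012], [-0.122, -0.327, 0.0], 1], [[-0.012, 0.0045, 0.0012], [-0.122, -0.327, 0.0], 1]]
0 8 [[[0.002, -0.0007, 0.0007], [0.02, 0.054, -0.0], 1], [[0.004, -0.0015, 0.0013], [0.041, 0.11, -0.0], 1], [[0.006, -0.0022, 0.0017], [0.061, 0.164, 0.0], 1], [[0.006, -0.0022, 0.0017], [0.061, 0.164, 0.0], 1], [[0.006, -0.0022, 0.0017], [0.061, 0.164, 0.0], 1]]
```

Request:
drive_tool(increments=[[[0.002,-0.0007,0.0002],[0.02,0.054,0.0],1],[[0.004,-0.0015,0.0003],[0.041,0.11,0.0],1],[[0.006,-0.0022,0.0002],[0.061,0.164,0.0],1],[[0.006,-0.0022,0.0002],[0.061,0.164,0.0],1],[[0.006,-0.0022,0.0002],[0.061,0.164,0.0],1]])

```text
time: 7.12
ee_pos: [644.7, -33.6, 174.0]
ee_rot: [0.732, 0.456, 0.368, -0.346]
contact_force: [-4.9, -0.9, 2.3]
finger_gap: 0.491
grasp_force: 45.0
```

Request:
drive_tool(increments=[[[-0.004,0.0015,0.0009],[-0.04,-0.108,0.0],1],[[-0.008,0.003,0.0013],[-0.082,-0.219,0.0],1],[[-0.012,0.0045,0.0012],[-0.122,-0.327,0.0],1],[[-0.012,0.0045,0.0012],[-0.122,-0.327,0.0],1],[[-0.012,0.0045,0.0012],[-0.122,-0.327,0.0],1]])

```text
time: 7.75
ee_pos: [633.2, -29.3, 175.3]
ee_rot: [0.683, 0.528, 0.454, -0.223]
contact_force: [-2.3, -1.0, 1.6]
finger_gap: 0.496
grasp_force: 45.0
```

Run:
```python
from h import *
o=get_obs();print({k:np.round(o[k],3).tolist() for k in("contact_force","moment","finger_gap","ee_pos")})
i=imaging.get_image("scene");cv2.imwrite("pics/s1.png",cv2.resize(i[150:300,220:420],(800,600))[:,:,::-1])
```

```text
{'contact_force': [-2.301, -1.025, 1.566], 'moment': [-0.371, 0.412, 0.216], 'finger_gap': 0.496, 'ee_pos': [633.166, -29.259, 175.309]}
```

View pics/s1.png

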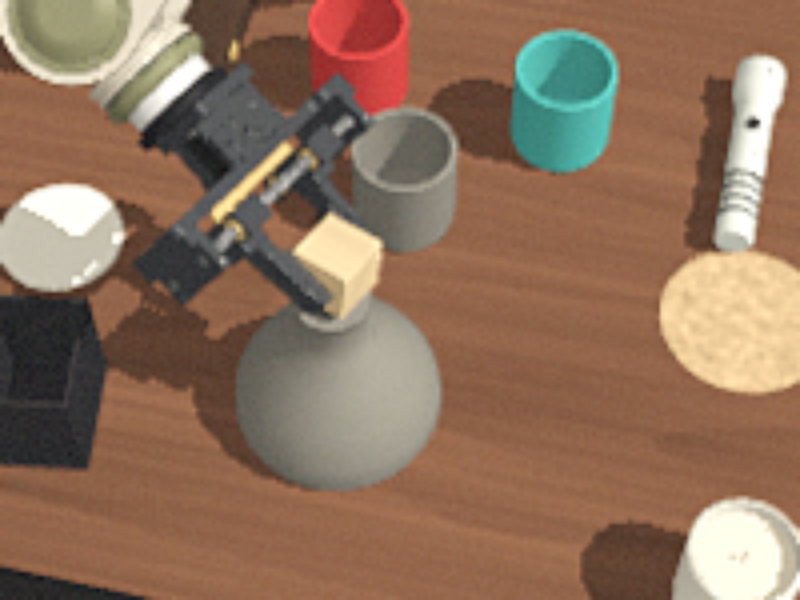

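The head (338,260 in the crop) is tilted with the gripper while the decanter stands firm, so I carry on rocking.

Request:
drive_tool(increments=[[[0.004,-0.0015,0.0009],[0.04,0.108,0.0],1],[[0.008,-0.003,0.0013],[0.082,0.219,0.0],1],[[0.012,-0.0045,0.0012],[0.122,0.327,0.0],1],[[0.012,-0.0045,0.0012],[0.122,0.327,0.0],1],[[0.012,-0.0045,0.0012],[0.122,0.327,0.0],1]])

```text
time: 8.43
ee_pos: [644.9, -33.7, 176.6]
ee_rot: [0.732, 0.456, 0.368, -0.347]
contact_force: [-4.5, -0.5, 3.6]
finger_gap: 0.493
grasp_force: 45.0
```

Request:
drive_tool(increments=[[[-0.004,0.0015,0.0009],[-0.04,-0.108,0.0],1],[[-0.008,0.003,0.0013],[-0.082,-0.219,0.0],1],[[-0.012,0.0045,0.0012],[-0.122,-0.327,0.0],1],[[-0.012,0.0045,0.0012],[-0.122,-0.327,0.0],1],[[-0.012,0.0045,0.0012],[-0.122,-0.327,0.0],1]])

```text
time: 9.05
ee_pos: [633.2, -29.3, 177.6]
ee_rot: [0.683, 0.527, 0.454, -0.223]
contact_force: [-2.9, -1.2, 2.1]
finger_gap: 0.492
grasp_force: 45.0
```

Request:
drive_tool(increments=[[[0.004,-0.0015,0.0009],[0.04,0.108,0.0],1],[[0.008,-0.003,0.0013],[0.082,0.219,0.0],1],[[0.012,-0.0045,0.0012],[0.122,0.327,0.0],1],[[0.012,-0.0045,0.0012],[0.122,0.327,0.0],1],[[0.012,-0.0045,0.0012],[0.122,0.327,0.0],1]])

```text
time: 9.68
ee_pos: [644.9, -33.6, 178.8]
ee_rot: [0.732, 0.456, 0.368, -0.346]
contact_force: [-5.2, -1.1, 3.1]
finger_gap: 0.498
grasp_force: 45.0
```

Request:
drive_tool(increments=[[[-0.004,0.0015,0.0009],[-0.04,-0.108,0.0],1],[[-0.008,0.003,0.0013],[-0.082,-0.219,0.0],1],[[-0.012,0.0045,0.0012],[-0.122,-0.327,0.0],1],[[-0.012,0.0045,0.0012],[-0.122,-0.327,0.0],1],[[-0.012,0.0045,0.0012],[-0.122,-0.327,0.0],1]])

```text
time: 10.3
ee_pos: [633.2, -29.3, 179.8]
ee_rot: [0.683, 0.528, 0.454, -0.223]
contact_force: [-1.9, -0.7, -1.0]
finger_gap: 0.496
grasp_force: 45.0
```

Request:
drive_tool(increments=[[[0.002,-0.0007,0.0007],[0.02,0.054,0],1],[[0.004,-0.0015,0.0013],[0.041,0.11,0],1],[[0.006,-0.0022,0.0017],[0.061,0.164,0.0],1],[[0.006,-0.0022,0.0017],[0.061,0.164,0.0],1],[[0.006,-0.0022,0.0017],[0.061,0.164,0.0],1]])

```text
time: 10.92
ee_pos: [639.2, -31.4, 181.6]
ee_rot: [0.71, 0.494, 0.413, -0.285]
contact_force: [-0.1, -0.2, -0.9]
finger_gap: 0.493
grasp_force: 45.0
```

Request:
drive_tool(increments=[[[0,0,0.002],[0,0,0],1],[[0,0,0.005],[0,0,0],1],[[0,0,0.01],[0,0,0],1],[[0,0,0.015],[0,0,0],1],[[0,0,0.02],[0,0,0],1]])

```text
time: 11.55
ee_pos: [639.2, -31.4, 202.2]
ee_rot: [0.71, 0.494, 0.413, -0.285]
contact_force: [0.3, -0.3, -0.6]
finger_gap: 0.494
grasp_force: 45.0
```

```bash
python3 - <<'E'
from h import *
i=imaging.get_image("scene");cv2.imwrite("pics/s2.png",cv2.resize(i[150:300,220:420],(800,600))[:,:,::-1])
E
cat > b1.py <<'E'
from pl import *
# B: lay head at (560,150); grip point 4 back of axis
RB=Rt(250,-60,0);z=RB.apply([0,0,1]);LB=np.array([560,150,23.])+4*z
o=get_obs();P=np.array(o["ee_pos"]);R=Ro.from_quat(o["ee_rot"])
up=P+[0,0,70];up[2]=max(up[2],270)
plan([(up,R,4),([580,130,300],RB),(LB+[0,0,40],RB),(LB+[0,0,6],RB,2)],1)
E
python3 b1.py
```

```text
rate 0.42 end q [ 0.23  0.87  1.29 -0.45  1.31  0.77] end [559.3 148.1  25.5] [ 0.71  0.49  0.41 -0.28]
[[[0.0, 0.0, 0.0175], [0.0, 0.0, 0.0], 1], [[0.0, 0.0, 0.035], [0.0, 0.0, 0.0], 1], [[0.0, 0.0, 0.0525], [0.0, 0.0, 0.0], 1], [[0.0, 0.0, 0.07], [0.0, 0.0, 0.0], 1], [[-0.0059, 0.0161, 0.0727], [-0.148, 0.055, 0.0], 1]]
[[[-0.0059, 0.0161, 0.0027], [-0.148, 0.055, 0.0], 1], [[-0.0119, 0.0323, 0.0054], [-0.295, 0.109, 0.001], 1], [[-0.0178, 0.0484, 0.0082], [-0.443, 0.164, 0.001], 1], [[-0.0237, 0.0646, 0.0109], [-0.591, 0.219, 0.002], 1], [[-0.0296, 0.0807, 0.0136], [-0.738, 0.274, 0.002], 1]]
[[[-0.0059, 0.0161, 0.0027], [-0.148, 0.055, 0.0], 1], [[-0.0119, 0.0323, 0.0054], [-0.295, 0.109, 0.001], 1], [[-0.0178, 0.0484, 0.0082], [-0.443, 0.164, 0.001], 1], [[-0.0237, 0.0646, 0.0109], [-0.591, 0.219, 0.002], 1], [[-0.0279, 0.0682, -0.0372], [-0.591, 0.219, 0.002], 1]]
[[[-0.0041, 0.0036, -0.0481], [0.0, 0.0, 0.0], 1], [[-0.0083, 0.0072, -0.0962], [0.0, 0.0, 0.0], 1], [[-0.0124, 0.0109, -0.1443], [0.0, 0.0, 0.0], 1], [[-0.0165, 0.0145, -0.1924], [0.0, 0.0, 0.0], 1], [[-0.0165, 0.0145, -0.2094], [0.0, 0.0, 0.0], 1]]
[[[0.0, 0.0, -0.017], [0.0, 0.0, 0.0], 1], [[0.0, 0.0, -0.017], [0.0, 0.0, 0.0], 1], [[0.0, 0.0, -0.017], [0.0, 0.0, 0.0], 1], [[0.0, 0.0, -0.017], [0.0, 0.0, 0.0], 1], [[0.0, 0.0, -0.017], [0.0, 0.0, 0.0], 1]]
```

View pics/s2.png

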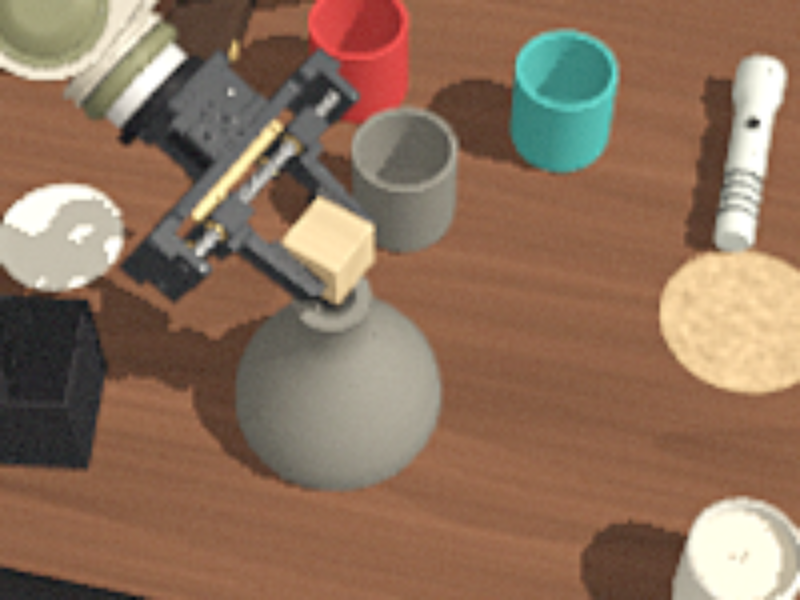

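The stopper is out and upright in the jaws, and the decanter is still on the cabinet in the same place (340,390 in the crop). Next I lay the stopper on its side for a regrasp.

Request:
drive_tool(increments=[[[0.0,0.0,0.0175],[0.0,0.0,0.0],1],[[0.0,0.0,0.035],[0.0,0.0,0.0],1],[[0.0,0.0,0.0525],[0.0,0.0,0.0],1],[[0.0,0.0,0.07],[0.0,0.0,0.0],1],[[-0.0059,0.0161,0.0727],[-0.148,0.055,0.0],1]])

```text
time: 12.22
ee_pos: [633.3, -16.8, 274.4]
ee_rot: [0.742, 0.514, 0.354, -0.245]
contact_force: [0.6, 1.0, -1.1]
finger_gap: 0.494
grasp_force: 45.0
```

Request:
drive_tool(increments=[[[-0.0059,0.0161,0.0027],[-0.148,0.055,0.0],1],[[-0.0119,0.0323,0.0054],[-0.295,0.109,0.001],1],[[-0.0178,0.0484,0.0082],[-0.443,0.164,0.001],1],[[-0.0237,0.0646,0.0109],[-0.591,0.219,0.002],1],[[-0.0296,0.0807,0.0136],[-0.738,0.274,0.002],1]])

```text
time: 12.85
ee_pos: [603.4, 65.9, 289.6]
ee_rot: [0.82, 0.571, 0.043, -0.027]
contact_force: [-0.2, -0.4, -0.7]
finger_gap: 0.492
grasp_force: 45.0
```

Request:
drive_tool(increments=[[[-0.0059,0.0161,0.0027],[-0.148,0.055,0.0],1],[[-0.0119,0.0323,0.0054],[-0.295,0.109,0.001],1],[[-0.0178,0.0484,0.0082],[-0.443,0.164,0.001],1],[[-0.0237,0.0646,0.0109],[-0.591,0.219,0.002],1],[[-0.0279,0.0682,-0.0372],[-0.591,0.219,0.002],1]])

```text
time: 13.48
ee_pos: [576.5, 136.2, 252.5]
ee_rot: [0.792, 0.554, -0.21, 0.15]
contact_force: [0.6, 0.8, -1.2]
finger_gap: 0.493
grasp_force: 45.0
```

Request:
drive_tool(increments=[[[-0.0041,0.0036,-0.0481],[0.0,0.0,0.0],1],[[-0.0083,0.0072,-0.0962],[0.0,0.0,0.0],1],[[-0.0124,0.0109,-0.1443],[0.0,0.0,0.0],1],[[-0.0165,0.0145,-0.1924],[0.0,0.0,0.0],1],[[-0.0165,0.0145,-0.205],[0.0,0.0,0.0],1]])

```text
time: 14.1
ee_pos: [558.1, 148.1, 44.0]
ee_rot: [0.791, 0.553, -0.214, 0.148]
contact_force: [0.2, -0.2, -1.6]
finger_gap: 0.496
grasp_force: 45.0
```

Run:
```python
from h import *
o=get_obs();print({k:np.round(o[k],3).tolist() for k in("time","joints","contact_force","moment","finger_gap","ee_pos","ee_rot")},Rt(250,-60,0).as_quat())
```

```text
{'time': 14.1, 'joints': [0.23, 0.842, 1.291, -0.444, 1.343, 0.755], 'contact_force': [0.214, -0.16, -1.626], 'moment': [0.219, -0.063, -0.097], 'finger_gap': 0.496, 'ee_pos': [558.129, 148.134, 43.966], 'ee_rot': [0.791, 0.553, -0.214, 0.148]} [ 0.79124012  0.55403229 -0.21201215  0.14845251]
```

Request:
drive_tool(increments=[[[0,0,-0.01],[0,0,0],1],[[0,0,-0.018],[0,0,0],1],[[0,0,-0.02],[0,0,0],1],[[0,0,-0.022],[0,0,0],1],[[0,0,-0.022],[0,0,0],1]])

```text
time: 14.72
ee_pos: [559.4, 148.1, 24.1]
ee_rot: [0.792, 0.554, -0.212, 0.149]
contact_force: [0.2, 0.4, -1.2]
finger_gap: 0.492
grasp_force: 45.0
```

Request:
drive_tool(increments=[[[0,0,-0.001],[0,0,0],1],[[0,0,-0.002],[0,0,0],1],[[0,0,-0.003],[0,0,0],1],[[0,0,-0.003],[0,0,0],1],[[0,0,-0.003],[0,0,0],1]])

```text
time: 15.35
ee_pos: [559.3, 148.1, 21.6]
ee_rot: [0.792, 0.553, -0.212, 0.149]
contact_force: [-1.6, 0.7, 5.5]
finger_gap: 0.495
grasp_force: 45.0
```

Request:
drive_tool(increments=[[[0,0,-0.001],[0,0,0],1],[[0,0,-0.001],[0,0,0],0.2],[[0,0,-0.001],[0,0,0],-1],[[0,0,-0.001],[0,0,0],-1],[[0,0,-0.001],[0,0,0],-1]])

```text
time: 15.98
ee_pos: [559.2, 148.1, 19.6]
ee_rot: [0.791, 0.554, -0.212, 0.148]
contact_force: [0.8, -1.0, 0.4]
finger_gap: 0.809
grasp_force: 0.0
```

Request:
drive_tool(increments=[[[0,0,0],[0,0,0],-1],[[0.004,0.012,0.022],[0,0,0],-1],[[0.012,0.033,0.061],[0,0,0],-1],[[0.021,0.056,0.104],[0,0,0],-1],[[0.027,0.075,0.139],[0,0,0],-1]])

```text
time: 16.6
ee_pos: [586.5, 223.9, 160.6]
ee_rot: [0.792, 0.554, -0.212, 0.149]
contact_force: [0.2, -0.4, -0.7]
finger_gap: 0.999
grasp_force: 0.0
```

Run:
```python
from h import *
o=get_obs();print({k:np.round(o[k],3).tolist() for k in("time","joints","finger_gap","ee_pos","ee_rot")})
i=imaging.get_image("wrist");cv2.imwrite("pics/w3.png",i[:,:,::-1])
c,s,m=blob(i,(12,50,150),(35,190,255),(320,150),80);print(c,s)
i=imaging.get_image("scene");cv2.imwrite("pics/s3.png",i[:,:,::-1])
```

```text
{'time': 16.6, 'joints': [0.327, 0.831, 0.977, -0.403, 1.671, 0.705], 'finger_gap': 0.999, 'ee_pos': [586.521, 223.916, 160.593], 'ee_rot': [0.792, 0.554, -0.212, 0.149]}
[321.05062274 176.6858176 ] [ 297  150   50   60 2489]
```

View pics/w3.png

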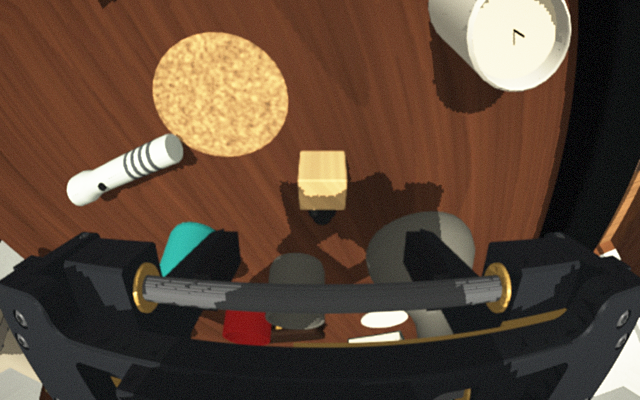

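The stopper lies on a side face with its plug at (322,216) pointing toward the decanter; the end face is at v 150–180 and the upper side face at v 180–208. The mat is at (221,94).

Run:
```python
from pl import *
o=get_obs();W=cv2.imread("pics/w3.png")[:,:,::-1].copy()
v=cv2.cvtColor(W,cv2.COLOR_RGB2HSV)[:,:,2].astype(int);print(v[146:214:2,322].tolist())
e=[plane(ray("wrist",(322,x),o),44) for x in(180,208)];b=plane(ray("wrist",(322,151),o),0)
print(np.round(e+[b],1),np.linalg.norm(e[0]-e[1]))
l=plane(ray("wrist",(299,182),o),44);r=plane(ray("wrist",(346,182),o),44);print(l,r,np.degrees(np.arctan2(*(r-l)[1::-1])),np.linalg.norm(r-l))
```

```text
[102, 101, 151, 245, 242, 240, 240, 242, 243, 243, 244, 244, 243, 244, 244, 243, 244, 254, 249, 245, 245, 244, 244, 245, 245, 154, 148, 154, 152, 149, 155, 144, 42, 24]
[[568.9 169.1  44. ]
 [556.3 134.3  44. ]
 [568.7 167.6   0. ]] 37.01931970032437
[548.90647833 173.96451195  44.        ] [588.18254868 159.44986749  44.        ] -20.28201358886172 41.87224147308702
```

```bash
cat >> pl.py <<'E'
def jwps(qa,qb):
    n=2
    while True:
        S=[fk(qa+(qb-qa)*t) for t in np.linspace(0,1,n+1)]
        if max(max(np.degrees((S[i+1][1]*S[i][1].inv()).magnitude())/9.8,np.linalg.norm(S[i+1][0]-S[i][0])/55) for i in range(n))<1: break
        n+=1
    print("n",n,"minz",min(s[0][2] for s in S).round(),[s[0].round().tolist() for s in S[::4]]);return [(s[0],s[1],1) for s in S[1:]]
E
cat > c1.py <<'E'
from pl import *
RC=Rt(69.7,-55,0);z=RC.apply([0,0,1]);T=np.array([559.8,144.8,22])+5*z;print(T,z)
o=get_obs();q=np.array(o["joints"]);S=T-110*z
hi_=S+[0,0,120]
qb=ik(hi_,RC,np.array([-.3,.6,1.6,.9,.9,2.6]))[0]
w=jwps(q,qb)
plan(w+[(S,RC)],-1)
E
python3 c1.py
```

```text
[560.79497057 147.48975496  17.90423978] [ 0.19899411  0.53795099 -0.81915204]Traceback (most recent call last):
  File "c1.py", line 5, in <module>
    qb=ik(hi_,RC,np.array([-.3,.6,1.6,.9,.9,2.6]))[0]
       ~~~~~~~~~~~~~~~~~~~~~~~~~~~~~~~~~~~~~~~~~~~^^^
IndexError: list index out of range
```

```bash
sed -i 's/^qb=.*/for hz in(60,90):\n  print(hz,[x.round(2).tolist() for x in ik(S+[0,0,hz],RC)])\nfor s in ik(S+[0,0,60],RC):\n  if abs(s[3]-1)<.6: qb=s/' c1.py; python3 c1.py
```

```text
[560.79497057 147.48975496  17.90423978] [ 0.19899411  0.53795099 -0.81915204]
60 [[-0.32, 0.39, 1.75, 0.7, 1.09, 2.82]]
90 [[-0.32, 0.34, 1.72, 0.68, 1.15, 2.87]]
n 21 minz 142.0 [[587.0, 225.0, 163.0], [574.0, 192.0, 148.0], [559.0, 167.0, 142.0], [548.0, 146.0, 144.0], [542.0, 124.0, 152.0], [540.0, 97.0, 165.0]]
rate 0.26 end q [-0.32  0.48  1.8   0.76  0.99  2.71] end [538.9  88.3 108. ] [ 0.79  0.55 -0.21  0.15]
[[[-0.0031, -0.0093, -0.0043], [0.036, -0.037, -0.122], -1], [[-0.0065, -0.0179, -0.0083], [0.07, -0.071, -0.248], -1], [[-0.0101, -0.0259, -0.0118], [0.101, -0.102, -0.379], -1], [[-0.0138, -0.0333, -0.0147], [0.13, -0.13, -0.513], -1], [[-0.0176, -0.0402, -0.0171], [0.155, -0.154, -0.651], -1]]
[[[-0.0037, -0.0064, -0.0018], [0.028, -0.019, -0.141], -1], [[-0.0073, -0.0124, -0.0031], [0.054, -0.033, -0.284], -1], [[-0.0106, -0.018, -0.0038], [0.079, -0.043, -0.431], -1], [[-0.0138, -0.0234, -0.004], [0.103, -0.049, -0.579], -1], [[-0.0167, -0.0285, -0.0037], [0.125, -0.05, -0.731], -1]]
[[[-0.0026, -0.0051, 0.0008], [0.026, 0.004, -0.152], -1], [[-0.0049, -0.0102, 0.002], [0.053, 0.012, -0.306], -1], [[-0.0069, -0.0153, 0.0037], [0.08, 0.024, -0.461], -1], [[-0.0085, -0.0206, 0.0057], [0.107, 0.042, -0.617], -1], [[-0.0099, -0.0261, 0.008], [0.136, 0.063, -0.774], -1]]
[[[-0.0011, -0.0058, 0.0026], [0.034, 0.024, -0.157], -1], [[-0.002, -0.0121, 0.0055], [0.07, 0.052, -0.314], -1], [[-0.0027, -0.0187, 0.0085], [0.108, 0.084, -0.472], -1], [[-0.0033, -0.0259, 0.0117], [0.149, 0.119, -0.629], -1], [[-0.0039, -0.0335, 0.0149], [0.193, 0.157, -0.786], -1]]
[[[-0.0006, -0.0083, 0.0033], [0.05, 0.038, -0.156], -1], [[-0.0006, -0.0083, -0.0267], [0.05, 0.038, -0.156], -1], [[-0.0006, -0.0083, -0.0567], [0.05, 0.038, -0.156], -1], [[-0.0006, -0.0083, -0.0567], [0.05, 0.038, -0.156], -1], [[-0.0006, -0.0083, -0.0567], [0.05, 0.038, -0.156], -1]]
```

Request:
drive_tool(increments=[[[-0.0031,-0.0093,-0.0043],[0.036,-0.037,-0.122],-1],[[-0.0065,-0.0179,-0.0083],[0.07,-0.071,-0.248],-1],[[-0.0101,-0.0259,-0.0118],[0.101,-0.102,-0.379],-1],[[-0.0138,-0.0333,-0.0147],[0.13,-0.13,-0.513],-1],[[-0.0176,-0.0402,-0.0171],[0.155,-0.154,-0.651],-1]])

```text
time: 17.32
ee_pos: [568.1, 182.2, 140.5]
ee_rot: [0.95, 0.271, -0.146, 0.053]
contact_force: [0.9, -0.8, -0.3]
finger_gap: 0.995
grasp_force: 0.0
```

Request:
drive_tool(increments=[[[-0.0037,-0.0064,-0.0018],[0.028,-0.019,-0.141],-1],[[-0.0073,-0.0124,-0.0031],[0.054,-0.033,-0.284],-1],[[-0.0106,-0.018,-0.0038],[0.079,-0.043,-0.431],-1],[[-0.0138,-0.0234,-0.004],[0.103,-0.049,-0.579],-1],[[-0.0167,-0.0285,-0.0037],[0.125,-0.05,-0.731],-1]])

```text
time: 17.95
ee_pos: [551.3, 153.8, 137.0]
ee_rot: [0.989, -0.08, -0.116, -0.054]
contact_force: [0.4, 0.4, 0.5]
finger_gap: 1.005
grasp_force: 0.0
```

Request:
drive_tool(increments=[[[-0.0026,-0.0051,0.0008],[0.026,0.004,-0.152],-1],[[-0.0049,-0.0102,0.002],[0.053,0.012,-0.306],-1],[[-0.0069,-0.0153,0.0037],[0.08,0.024,-0.461],-1],[[-0.0085,-0.0206,0.0057],[0.107,0.042,-0.617],-1],[[-0.0099,-0.0261,0.008],[0.136,0.063,-0.774],-1]])

```text
time: 18.58
ee_pos: [541.4, 127.8, 145.1]
ee_rot: [0.876, -0.441, -0.122, -0.156]
contact_force: [1.4, -0.4, -0.3]
finger_gap: 0.996
grasp_force: 0.0
```

Request:
drive_tool(increments=[[[-0.0011,-0.0058,0.0026],[0.034,0.024,-0.157],-1],[[-0.002,-0.0121,0.0055],[0.07,0.052,-0.314],-1],[[-0.0027,-0.0187,0.0085],[0.108,0.084,-0.472],-1],[[-0.0033,-0.0259,0.0117],[0.149,0.119,-0.629],-1],[[-0.0039,-0.0335,0.0149],[0.193,0.157,-0.786],-1]])

```text
time: 19.2
ee_pos: [537.5, 94.3, 160.1]
ee_rot: [-0.61, 0.739, 0.16, 0.238]
contact_force: [0.1, -0.6, 0.0]
finger_gap: 1.005
grasp_force: 0.0
```

Request:
drive_tool(increments=[[[-0.0006,-0.0083,0.0033],[0.05,0.038,-0.156],-1],[[-0.0006,-0.0083,-0.0267],[0.05,0.038,-0.156],-1],[[-0.0006,-0.0083,-0.0567],[0.05,0.038,-0.156],-1],[[-0.0006,-0.0083,-0.0567],[0.05,0.038,-0.156],-1],[[-0.0006,-0.0083,-0.0567],[0.05,0.038,-0.156],-1]])

```text
time: 19.82
ee_pos: [537.7, 86.3, 104.9]
ee_rot: [-0.544, 0.782, 0.17, 0.251]
contact_force: [0.4, -0.2, -0.2]
finger_gap: 1.001
grasp_force: 0.0
```

Run:
```python
from pl import *
RC=Rt(69.7,-55,0);z=RC.apply([0,0,1]);T=np.array([559.8,144.8,22])+5*z
o=get_obs();R=Ro.from_quat(o["ee_rot"]);print(o["ee_pos"],(RC*R.inv()).as_rotvec(),np.round(o["joints"],2))
i=imaging.get_image("wrist");cv2.imwrite("pics/w4.png",i[:,:,::-1])
c,s,m=blob(i,(12,50,150),(35,190,255),(320,210),70);print(c,s)
plan([(T-[0,0,0],RC,3)],-1)
```

```text
[537.73543819  86.32782066 104.90347684] [-0.00281765  0.00797804  0.00314187] [-0.32  0.48  1.81  0.77  0.98  2.69]
[341.3101055  218.86757357] [ 294  171   97   87 3602]
rate 0.23 end q [-0.19  0.68  1.77  0.9   0.81  2.63] end [560.8 147.5  17.9] [-0.54  0.78  0.17  0.25]
[[[0.0076, 0.0204, -0.0291], [-0.001, 0.003, 0.001], -1], [[0.0153, 0.0408, -0.0582], [-0.002, 0.006, 0.002], -1], [[0.0229, 0.0612, -0.0873], [-0.003, 0.009, 0.003], -1], [[0.0229, 0.0612, -0.0873], [-0.003, 0.009, 0.003], -1], [[0.0229, 0.0612, -0.0873], [-0.003, 0.009, 0.003], -1]]
```

View pics/w4.png

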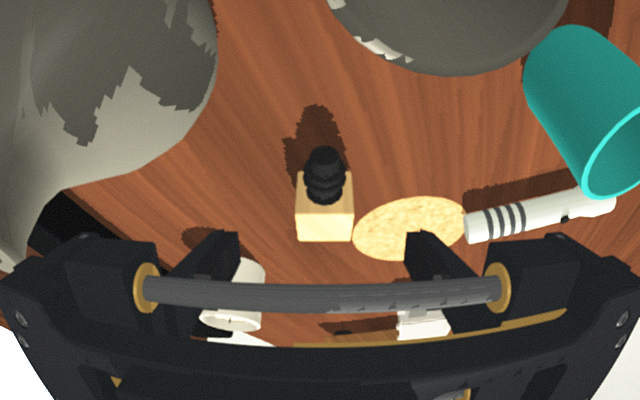

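The stopper is between the jaws: head at (325,215) and plug at (324,175) nearest the camera, aligned with the closing direction.

Request:
drive_tool(increments=[[[0.0078,0.0204,-0.0291],[-0.001,0.003,0.001],-1],[[0.0156,0.0408,-0.0582],[-0.002,0.006,0.002],-1],[[0.0235,0.061,-0.0868],[-0.003,0.008,0.003],-1],[[0.0235,0.061,-0.0868],[-0.003,0.008,0.003],-1],[[0.0235,0.061,-0.0868],[-0.003,0.008,0.003],0]])

```text
time: 20.5
ee_pos: [561.5, 147.0, 18.8]
ee_rot: [-0.545, 0.782, 0.171, 0.247]
contact_force: [0.0, 0.2, -1.1]
finger_gap: 0.907
grasp_force: 0.0
```

Request:
drive_tool(increments=[[[0,0,0],[0,0,0],1],[[0,0,0],[0,0,0],1],[[0,0,0],[0,0,0],1],[[0,0,0],[0,0,0],1],[[0,0,0],[0,0,0],1]], grip_force=40)

```text
time: 21.12
ee_pos: [561.0, 147.4, 17.6]
ee_rot: [-0.545, 0.783, 0.172, 0.247]
contact_force: [-2.2, -2.4, 4.4]
finger_gap: 0.496
grasp_force: 40.0
```

```bash
cat > d1.py <<'E'
from pl import *
o=get_obs();q=np.array(o["joints"]);P=np.array(o["ee_pos"]);R=Ro.from_quat(o["ee_rot"])
c=R.inv().apply(np.array([561.5,149.5,22])-P);print("head in tool",c.round(1))
s=R.inv().apply([np.cos(np.radians(69.7)),np.sin(np.radians(69.7)),0])
for H in(20,30):
  RD=Rt(H,-35,180);print("s at D",RD.apply(s).round(3))
  T=np.array([540.5,-286,26+6])-RD.apply(c)
  for h in(6,100,200): print(H,h,[x.round(2).tolist() for x in ik(T+[0,0,h-6],RD)])
np.save("c.npy",c)
E
python3 d1.py
```

```text
head in tool [-4.2  0.3 -2.4]
s at D [-0.  0. -1.]
20 6 [[-1.0, 0.76, 1.79, 1.36, 0.96, -0.84]]
20 100 [[-1.0, 0.57, 1.79, 1.23, 1.01, -0.62]]
20 200 [[-1.0, 0.4, 1.72, 1.11, 1.1, -0.37]]
s at D [-0.  0. -1.]
30 6 [[-1.01, 0.79, 1.7, 1.2, 1.08, -0.81]]
30 100 [[-1.01, 0.62, 1.69, 1.11, 1.15, -0.63]]
30 200 [[-1.01, 0.46, 1.63, 1.04, 1.26, -0.42]]
```

```bash
cat > d2.py <<'E'
from pl import *
o=get_obs();q=np.array(o["joints"]);P=np.array(o["ee_pos"]);R=Ro.from_quat(o["ee_rot"]);c=np.load("c.npy")
RD=Rt(25,-35,180);T=np.array([540.5,-286,26+6])-RD.apply(c);print("T",T)
qu=ik(P+[0,0,110],R,q)[0];qm=ik(T+[0,0,260],RD)
print([x.round(2) for x in qm]);qm=qm[0]
w=[(P+[0,0,110],R)]+jwps(qu,qm)
for p,r,_ in w[1:]:
    H=p+r.apply(c);pl=H-58*r.apply(np.r_[ (R.inv().apply([.347,.938,0])) ]);print(H.round(),pl.round())
plan(w+[(T+[0,0,20],RD),(T+[0,0,4],RD,2)],1)
E
python3 d2.py
```

```text
T [ 544.3756673  -283.88027229   34.09449466]
[array([-1.01,  0.35,  1.6 ,  1.02,  1.26, -0.25])]
n 17 minz 128.0 [[561.0, 147.0, 128.0], [590.0, 49.0, 164.0], [599.0, -54.0, 202.0], [588.0, -159.0, 242.0], [556.0, -260.0, 284.0]]
[570. 126. 141.] [555.  70. 140.]
[577. 101. 150.] [568.  44. 149.]
[583.  77. 159.] [579.  19. 159.]
[587.  51. 168.] [589.  -7. 171.]
[591.  26. 177.] [598. -32. 183.]
[593.  -0. 186.] [605. -56. 196.]
[595. -26. 195.] [609. -80. 210.]
[595. -53. 204.] [ 612. -104.  224.]
[593. -79. 213.] [ 613. -127.  239.]
[ 591. -106.  222.] [ 611. -150.  254.]
[ 587. -132.  232.] [ 607. -172.  270.]
[ 583. -159.  242.] [ 601. -193.  285.]
[ 577. -185.  251.] [ 593. -213.  299.]
[ 569. -211.  261.] [ 582. -232.  313.]
[ 561. -236.  271.] [ 570. -251.  327.]
[ 551. -261.  282.] [ 556. -269.  339.]
[ 541. -286.  292.] [ 541. -286.  350.]
rate 0.47 end q [-1.01  0.77  1.75  1.27  1.02 -0.82] end [ 544.4 -283.9   38.1] [-0.55  0.78  0.17  0.25]
[[[0.0, 0.0, 0.055], [0.0, 0.0, 0.0], 1], [[0.0, 0.0, 0.11], [0.0, 0.0, 0.0], 1], [[0.0089, -0.0239, 0.1189], [-0.021, -0.106, 0.1
[... 716 characters left out ...]
, [-0.108, -0.098, 0.073], 1], [[-0.016, -0.0505, 0.0207], [-0.223, -0.191, 0.144], 1], [[-0.0259, -0.0751, 0.0312], [-0.345, -0.28, 0.214], 1], [[-0.0371, -0.0992, 0.0418], [-0.472, -0.364, 0.283], 1], [[-0.0371, -0.0992, -0.0062], [-0.472, -0.364, 0.283], 1]]
[[[0.0, 0.0, -0.048], [-0.0, -0.0, -0.0], 1], [[-0.0, 0.0, -0.096], [-0.0, -0.0, -0.0], 1], [[-0.0, 0.0, -0.144], [-0.0, -0.0, -0.0], 1], [[-0.0, 0.0, -0.192], [-0.0, -0.0, -0.0], 1], [[-0.0, 0.0, -0.2], [-0.0, -0.0, -0.0], 1]]
[[[0.0, 0.0, -0.008], [0.0, 0.0, 0.0], 1], [[0.0, 0.0, -0.008], [0.0, 0.0, 0.0], 1], [[0.0, 0.0, -0.008], [0.0, 0.0, 0.0], 1], [[0.0, 0.0, -0.008], [0.0, 0.0, 0.0], 1], [[0.0, 0.0, -0.008], [0.0, 0.0, 0.0], 1]]
```

```bash
python3 - <<'E'
s=open('d2.py').read()
s=s.replace("for p,r,_ in w[1:]:","w=[w[0]]+[(p+[0,0,min(80,20*(i+1))*(1 if i<12 else (16-i)/5)],r,1) for i,(p,r,_) in enumerate(w[1:])]\nfor p,r,_ in w[4:10]:")
open('d2.py','w').write(s)
E
python3 d2.py
```

```text
T [ 544.3756673  -283.88027229   34.09449466]
[array([-1.01,  0.35,  1.6 ,  1.02,  1.26, -0.25])]
n 17 minz 128.0 [[561.0, 147.0, 128.0], [590.0, 49.0, 164.0], [599.0, -54.0, 202.0], [588.0, -159.0, 242.0], [556.0, -260.0, 284.0]]
[587.  51. 248.] [589.  -7. 251.]
[591.  26. 257.] [598. -32. 263.]
[593.  -0. 266.] [605. -56. 276.]
[595. -26. 275.] [609. -80. 290.]
[595. -53. 284.] [ 612. -104.  304.]
[593. -79. 293.] [ 613. -127.  319.]
rate 0.55 end q [-1.01  0.77  1.75  1.27  1.02 -0.82] end [ 544.4 -283.9   38.1] [-0.55  0.78  0.17  0.25]
[[[0.0, 0.0, 0.055], [0.0, 0.0, 0.0], 1], [[0.0, 0.0, 0.11], [0.0, 0.0, 0.0], 1], [[0.0089, -0.0239, 0.1389], [-0.021, -0.106, 0.1], 1], [[0.0166, -0.0482, 0.1679], [-0.048, -0.213, 0.2], 1], [[0.0232, -0.0731, 0.197], [-0.081, -0.321, 0.298], 1]]
[[[0.0054, -0.0252, 0.0293], [-0.04, -0.11, 0.095], 1], [[0.0096, -0.0508, 0.0386], [-0.086, -0.221, 0.189], 1], [[0.0125, -0.0766, 0.0481], [-0.14, -0.33, 0.281], 1], [[0.0142, -0.1026, 0.0578], [-0.201, -0.439, 0.373], 1], [[0.0146, -0.1288, 0.0675], [-0.269, -0.546, 0.464], 1]]
[[[-0.0009, -0.0262, 0
[... 298 characters left out ...]
-0.108, -0.098, 0.073], 1], [[-0.016, -0.0505, -0.0113], [-0.223, -0.191, 0.144], 1], [[-0.0259, -0.0751, -0.0168], [-0.345, -0.28, 0.214], 1], [[-0.0371, -0.0992, -0.0222], [-0.472, -0.364, 0.283], 1], [[-0.0371, -0.0992, -0.0702], [-0.472, -0.364, 0.283], 1]]
[[[0.0, 0.0, -0.048], [-0.0, -0.0, -0.0], 1], [[-0.0, 0.0, -0.096], [-0.0, -0.0, -0.0], 1], [[-0.0, 0.0, -0.144], [-0.0, -0.0, -0.0], 1], [[-0.0, 0.0, -0.192], [-0.0, -0.0, -0.0], 1], [[-0.0, 0.0, -0.2], [-0.0, -0.0, -0.0], 1]]
[[[0.0, 0.0, -0.008], [0.0, 0.0, 0.0], 1], [[0.0, 0.0, -0.008], [0.0, 0.0, 0.0], 1], [[0.0, 0.0, -0.008], [0.0, 0.0, 0.0], 1], [[0.0, 0.0, -0.008], [0.0, 0.0, 0.0], 1], [[0.0, 0.0, -0.008], [0.0, 0.0, 0.0], 1]]
```

Request:
drive_tool(increments=[[[0.0,0.0,0.055],[0.0,0.0,0.0],1],[[0.0,0.0,0.11],[0.0,0.0,0.0],1],[[0.0089,-0.0239,0.1389],[-0.021,-0.106,0.1],1],[[0.0166,-0.0482,0.1679],[-0.048,-0.213,0.2],1],[[0.0232,-0.0731,0.197],[-0.081,-0.321,0.298],1]])

```text
time: 21.75
ee_pos: [584.3, 73.7, 215.2]
ee_rot: [0.686, -0.649, -0.085, -0.318]
contact_force: [0.6, -0.4, -0.5]
finger_gap: 0.495
grasp_force: 40.0
```

Request:
drive_tool(increments=[[[0.0054,-0.0252,0.0293],[-0.04,-0.11,0.095],1],[[0.0096,-0.0508,0.0386],[-0.086,-0.221,0.189],1],[[0.0125,-0.0766,0.0481],[-0.14,-0.33,0.281],1],[[0.0142,-0.1026,0.0578],[-0.201,-0.439,0.373],1],[[0.0146,-0.1288,0.0675],[-0.269,-0.546,0.464],1]])

```text
time: 22.38
ee_pos: [598.8, -55.2, 281.9]
ee_rot: [0.848, -0.373, 0.117, -0.358]
contact_force: [-0.1, 0.3, -0.7]
finger_gap: 0.495
grasp_force: 40.0
```

Request:
drive_tool(increments=[[[-0.0009,-0.0262,0.0098],[-0.074,-0.109,0.085],1],[[-0.0031,-0.0524,0.0198],[-0.155,-0.217,0.168],1],[[-0.0066,-0.0785,0.0298],[-0.244,-0.321,0.25],1],[[-0.0113,-0.1045,0.04],[-0.339,-0.422,0.331],1],[[-0.0174,-0.1303,0.0342],[-0.441,-0.519,0.411],1]])

```text
time: 23.0
ee_pos: [581.4, -185.7, 316.9]
ee_rot: [0.904, -0.058, 0.332, -0.265]
contact_force: [0.1, 0.2, -0.7]
finger_gap: 0.496
grasp_force: 40.0
```

Request:
drive_tool(increments=[[[-0.0074,-0.0254,-0.0057],[-0.108,-0.098,0.073],1],[[-0.016,-0.0505,-0.0113],[-0.223,-0.191,0.144],1],[[-0.0259,-0.0751,-0.0168],[-0.345,-0.28,0.214],1],[[-0.0371,-0.0992,-0.0222],[-0.472,-0.364,0.283],1],[[-0.0371,-0.0992,-0.0702],[-0.472,-0.364,0.283],1]])

```text
time: 23.62
ee_pos: [544.1, -286.1, 247.1]
ee_rot: [0.866, 0.193, 0.451, -0.096]
contact_force: [0.9, -0.8, -1.9]
finger_gap: 0.499
grasp_force: 40.0
```

```bash
cat > d3.py <<'E'
from pl import *
o=get_obs();P=np.array(o["ee_pos"]);R=Ro.from_quat(o["ee_rot"]);c=np.load("c.npy")
RD=Rt(25,-35,180);T=np.array([540.5,-286,26+6])-RD.apply(c);print("T",T,P,(RD*R.inv()).as_rotvec(),o["contact_force"],o["finger_gap"],o["joints"])
plan([(T+[0,0,20],RD)],1)
i=imaging.get_image("scene");cv2.imwrite("pics/s4.png",cv2.resize(i[120:270,160:360],(800,600))[:,:,::-1])
E
python3 d3.py
```

```text
T [ 544.3756673  -283.88027229   34.09449466] [ 544.12580752 -286.07656725  247.06291272] [0.00679446 0.00292725 0.0016052 ] [ 0.89216464 -0.79484681 -1.93839786] 0.49853947676898624 [-1.01002121  0.40715813  1.65324512  1.05917363  1.19781094 -0.35857456]
rate 0.31 end q [-1.01  0.73  1.75  1.25  1.03 -0.78] end [ 544.4 -283.9   54.1] [ 0.87  0.19  0.45 -0.1 ]
[[[0.0001, 0.0005, -0.0482], [0.002, 0.001, 0.0], 1], [[0.0001, 0.0011, -0.0965], [0.003, 0.001, 0.001], 1], [[0.0002, 0.0016, -0.1447], [0.005, 0.002, 0.001], 1], [[0.0002, 0.0022, -0.193], [0.007, 0.003, 0.002], 1], [[0.0002, 0.0022, -0.193], [0.007, 0.003, 0.002], 1]]
```

View pics/s4.png

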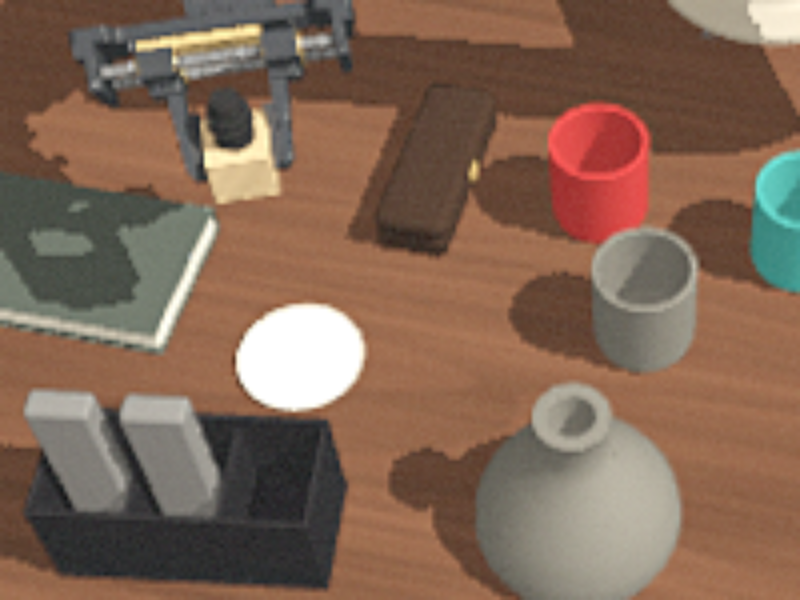

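The stopper is held plug up at (240,150) in the crop, above and beyond the coaster (300,357). The decanter mouth is open at (572,415).

Request:
drive_tool(increments=[[[0.0001,0.0005,-0.0482],[0.002,0.001,0.0],1],[[0.0001,0.0011,-0.0965],[0.003,0.001,0.001],1],[[0.0002,0.0016,-0.1447],[0.005,0.002,0.001],1],[[0.0002,0.0022,-0.193],[0.007,0.003,0.002],1],[[0.0002,0.0022,-0.203],[0.007,0.003,0.002],1]])

```text
time: 24.3
ee_pos: [544.2, -280.8, 41.0]
ee_rot: [0.867, 0.19, 0.449, -0.106]
contact_force: [-0.4, 0.3, 0.1]
finger_gap: 0.497
grasp_force: 40.0
```

Request:
drive_tool(increments=[[[0,0,-0.004],[0,0,0],1],[[0,0,-0.008],[0,0,0],1],[[0,0,-0.012],[0,0,0],1],[[0,0,-0.0135],[0,0,0],1],[[0,0,-0.0135],[0,0,0],1]])

```text
time: 24.92
ee_pos: [544.6, -281.8, 29.6]
ee_rot: [0.866, 0.191, 0.45, -0.103]
contact_force: [-0.2, -0.4, -0.5]
finger_gap: 0.49
grasp_force: 40.0
```

Request:
drive_tool(increments=[[[0,-0.001,-0.0005],[0,0,0],1],[[0,-0.002,-0.001],[0,0,0],1],[[0,-0.002,-0.002],[0,0,0],1],[[0,-0.002,-0.002],[0,0,0],1],[[0,-0.002,-0.002],[0,0,0],1]])

```text
time: 25.55
ee_pos: [544.9, -283.0, 29.3]
ee_rot: [0.865, 0.192, 0.451, -0.104]
contact_force: [-7.3, 6.0, 15.4]
finger_gap: 0.493
grasp_force: 40.0
```

Run:
```python
from pl import *
o=get_obs();print(o["contact_force"],o["ee_pos"],(Rt(25,-35,180)*Ro.from_quat(o["ee_rot"]).inv()).as_rotvec(), Ro.from_quat(o["ee_rot"]).apply([0,0,1]))
```

```text
[-7.31469954  6.01748065 15.37409552] [ 544.86904519 -282.96352405   29.31379716] [-7.92996959e-03 -8.50209438e-05 -4.74811596e-03] [ 0.74069234  0.35424731 -0.57086225]
```

Request:
drive_tool(increments=[[[0,0,0.0012],[0,0,0],1],[[0,0,0.0012],[0,0,0],0.3],[[0,0,0.0012],[0,0,0],-0.4],[[0,0,0.0012],[0,0,0],-1],[[0,0,0.0012],[0,0,0],-1]])

```text
time: 26.18
ee_pos: [544.5, -283.8, 28.4]
ee_rot: [0.866, 0.191, 0.45, -0.103]
contact_force: [-0.2, 0.9, -0.3]
finger_gap: 0.81
grasp_force: 0.0
```

Request:
drive_tool(increments=[[[0,0,0],[0,0,0],-1],[[-0.015,-0.007,0.012],[0,0,0],-1],[[-0.045,-0.021,0.036],[0,0,0],-1],[[-0.08,-0.038,0.07],[0,0,0],-1],[[-0.1,-0.048,0.12],[0,0,0],-1]])

```text
time: 26.8
ee_pos: [442.2, -332.6, 149.7]
ee_rot: [0.867, 0.19, 0.449, -0.104]
contact_force: [0.4, 0.3, 0.3]
finger_gap: 0.997
grasp_force: 0.0
```

Run:
```python
from pl import *
o=get_obs();print(o["time"],np.round(o["joints"],2),o["ee_pos"],o["finger_gap"])
i=imaging.get_image("scene");cv2.imwrite("pics/s5.png",cv2.resize(i[120:270,160:360],(800,600))[:,:,::-1])
c,s,m=blob(i,(12,40,130),(35,190,255),(235,195),35);print(c,s)
```

```text
26.8 [-1.24  0.51  1.81  1.04  1.24 -0.68] [ 442.15074832 -332.61109744  149.66195566] 0.9968392630807684
[238.778157   205.84982935] [221 194  48  28 293]
```

View pics/s5.png

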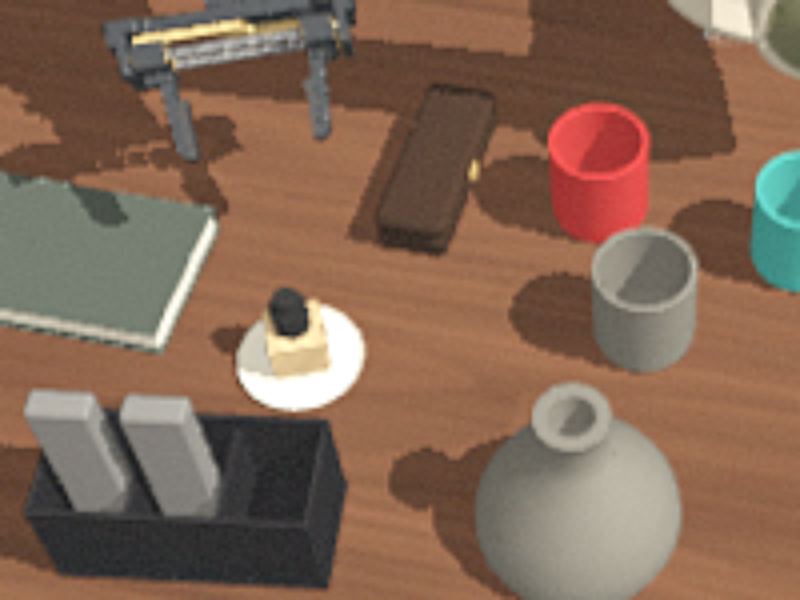

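The stopper stands plug up on the coaster, at (296,340) against the coaster's (300,357) in the crop, and the decanter hasn't moved. For the tumbler, I will lower the shut fingers inside it and drag it by its leading wall, so nothing can lift it. From here on I check by numbers only.

```bash
cat > t1.py <<'E'
from pl import *
o=get_obs();q=np.array(o["joints"])
az=np.radians(82);y=np.array([np.cos(az),np.sin(az),0]);zz=np.array([0,0,-1.]);RT=Ro.from_matrix(np.c_[np.cross(y,zz),y,zz])
T=np.array([457.5,-22,48])
qb=ik(T+[0,0,160],RT,np.array([-.3,.2,1.5,0,1.4,-1.7]))[0]
plan(jwps(q,qb)+[(T+[0,0,70],RT)],1)
print("tool z err check",RT.as_quat())
E
python3 t1.py
```

```text
n 16 minz 156.0 [[442.0, -336.0, 156.0], [468.0, -229.0, 156.0], [470.0, -143.0, 162.0], [463.0, -76.0, 178.0], [458.0, -22.0, 208.0]]
rate 0.29 end q [-0.3   0.33  1.86 -0.    0.95 -1.74] end [457.5 -22.  118. ] [ 0.87  0.19  0.45 -0.1 ]
[[[0.0093, 0.0278, 0.0001], [-0.087, 0.015, 0.138], 1], [[0.0166, 0.055, -0.0001], [-0.173, 0.025, 0.278], 1], [[0.0219, 0.0811, -0.0001], [-0.258, 0.03, 0.419], 1], [[0.0256, 0.1061, 0.0003], [-0.342, 0.031, 0.562], 1], [[0.0278, 0.1298, 0.001], [-0.425, 0.029, 0.705], 1]]
[[[0.001, 0.0223, 0.0012], [-0.078, -0.003, 0.146], 1], [[0.001, 0.0433, 0.003], [-0.153, -0.008, 0.294], 1], [[0.0002, 0.063, 0.0053], [-0.227, -0.016, 0.442], 1], [[-0.0011, 0.0814, 0.0083], [-0.299, -0.024, 0.592], 1], [[-0.0027, 0.0986, 0.012], [-0.369, -0.035, 0.742], 1]]
[[[-0.0018, 0.0161, 0.0044], [-0.068, -0.009, 0.151], 1], [[-0.0037, 0.0312, 0.0097], [-0.134, -0.017, 0.302], 1], [[-0.0055, 0.0455, 0.0157], [-0.199, -0.026, 0.453], 1], [[-0.0071, 0.0592, 0.0227], [-0.264, -0.034, 0.604], 1], [[-0.0084, 0.0723, 0.0305], [-0.328, -0.042, 0.755], 1]]
[[[-0.0011, 0.0128, 0.0087], [-0.064, -0.007, 0.15], 1], [[-0.0011, 0.0128, -0.0363], [-0.064, -0.007, 0.15], 1], [[-0.0011, 0.0128, -0.0813], [-0.064, -0.007, 0.15], 1], [[-0.0011, 0.0128, -0.0813], [-0.064, -0.007, 0.15], 1], [[-0.0011, 0.0128, -0.0813], [-0.064, -0.007, 0.15], 1]]
tool z err check [0.06975647 0.99756405 0.         0.        ]
```

Request:
drive_tool(increments=[[[0.0093,0.0278,0.0001],[-0.087,0.015,0.138],1],[[0.0166,0.055,-0.0001],[-0.173,0.025,0.278],1],[[0.0219,0.0811,-0.0001],[-0.258,0.03,0.419],1],[[0.0256,0.1061,0.0003],[-0.342,0.031,0.562],1],[[0.0278,0.1298,0.001],[-0.425,0.029,0.705],1]], grip_force=10)

```text
time: 27.48
ee_pos: [471.8, -201.6, 150.1]
ee_rot: [0.755, 0.566, 0.324, -0.072]
contact_force: [0.3, -0.1, 0.4]
finger_gap: 0.454
grasp_force: 0.0
```

Request:
drive_tool(increments=[[[0.001,0.0223,0.0012],[-0.078,-0.003,0.146],1],[[0.001,0.0433,0.003],[-0.153,-0.008,0.294],1],[[0.0002,0.063,0.0053],[-0.227,-0.016,0.442],1],[[-0.0011,0.0814,0.0083],[-0.299,-0.024,0.592],1],[[-0.0027,0.0986,0.012],[-0.369,-0.035,0.742],1]])

```text
time: 28.1
ee_pos: [469.0, -103.3, 162.2]
ee_rot: [0.495, 0.849, 0.182, -0.038]
contact_force: [-0.1, -0.3, -0.0]
finger_gap: 0.003
grasp_force: 0.0
```

Request:
drive_tool(increments=[[[-0.0018,0.0161,0.0044],[-0.068,-0.009,0.151],1],[[-0.0037,0.0312,0.0097],[-0.134,-0.017,0.302],1],[[-0.0055,0.0455,0.0157],[-0.199,-0.026,0.453],1],[[-0.0071,0.0592,0.0227],[-0.264,-0.034,0.604],1],[[-0.0084,0.0723,0.0305],[-0.328,-0.042,0.755],1]])

```text
time: 28.72
ee_pos: [460.7, -31.2, 192.8]
ee_rot: [0.144, 0.989, 0.027, -0.006]
contact_force: [-1.4, -0.4, 0.1]
finger_gap: 0.005
grasp_force: 0.0
```

Request:
drive_tool(increments=[[[-0.0011,0.0128,0.0087],[-0.064,-0.007,0.15],1],[[-0.0011,0.0128,-0.0363],[-0.064,-0.007,0.15],1],[[-0.0011,0.0128,-0.0813],[-0.064,-0.007,0.15],1],[[-0.0011,0.0128,-0.0813],[-0.064,-0.007,0.15],1],[[-0.0011,0.0128,-0.0813],[-0.064,-0.007,0.15],1]])

```text
time: 29.35
ee_pos: [460.8, -18.8, 112.5]
ee_rot: [0.072, 0.997, -0.003, 0.001]
contact_force: [-0.5, -0.2, 1.0]
finger_gap: 0.005
grasp_force: 0.0
```

Run:
```python
from pl import *
o=get_obs();print(o["time"],np.round(o["joints"],2),o["ee_pos"],o["ee_rot"],o["finger_gap"])
az=np.radians(82);y=np.array([np.cos(az),np.sin(az),0]);zz=np.array([0,0,-1.]);RT=Ro.from_matrix(np.c_[np.cross(y,zz),y,zz])
plan([([457.5,-22,48],RT,3)],1)
```

```text
29.35 [-0.29  0.34  1.86 -0.01  0.94 -1.71] [460.77015655 -18.83996286 112.53396833] [ 0.07195256  0.99740153 -0.00346243  0.00100972] 0.005164467452432771
rate 0.14 end q [-0.3   0.45  1.91 -0.    0.77 -1.74] end [457.5 -22.   48. ] [ 0.07  1.   -0.    0.  ]
[[[-0.0011, -0.0011, -0.0215], [0.002, 0.001, 0.001], 1], [[-0.0022, -0.0021, -0.043], [0.005, 0.001, 0.003], 1], [[-0.0033, -0.0032, -0.0645], [0.007, 0.002, 0.004], 1], [[-0.0033, -0.0032, -0.0645], [0.007, 0.002, 0.004], 1], [[-0.0033, -0.0032, -0.0645], [0.007, 0.002, 0.004], 1]]
```

Request:
drive_tool(increments=[[[-0.0033,-0.0032,-0.02],[0.003,0.001,0.001],1],[[-0.0033,-0.0032,-0.04],[0.007,0.002,0.004],1],[[-0.0033,-0.0032,-0.0645],[0.007,0.002,0.004],1],[[-0.0033,-0.0032,-0.0645],[0.007,0.002,0.004],1],[[-0.0033,-0.0032,-0.0645],[0.007,0.002,0.004],1]])

```text
time: 29.98
ee_pos: [457.8, -21.8, 48.0]
ee_rot: [0.07, 0.998, -0.0, 0.0]
contact_force: [0.3, 0.2, 0.2]
finger_gap: 0.004
grasp_force: 0.0
```

Request:
drive_tool(increments=[[[0.001,0.006,0],[0,0,0],1],[[0.002,0.012,0],[0,0,0],1],[[0.003,0.018,0],[0,0,0],1],[[0.004,0.026,0],[0,0,0],1],[[0.005,0.036,0],[0,0,0],1]])

```text
time: 30.6
ee_pos: [462.0, 15.0, 46.4]
ee_rot: [0.07, 0.998, 0.0, -0.001]
contact_force: [-1.5, -3.0, 0.6]
finger_gap: 0.007
grasp_force: 1.2
```

Request:
drive_tool(increments=[[[0.002,0.015,0],[0,0,0],1],[[0.005,0.03,0],[0,0,0],1],[[0.007,0.045,0],[0,0,0],1],[[0.009,0.06,0],[0,0,0],1],[[0.012,0.075,0],[0,0,0],1]])

```text
time: 31.22
ee_pos: [473.9, 90.7, 46.3]
ee_rot: [0.07, 0.998, 0.0, -0.001]
contact_force: [-1.0, -3.1, 0.8]
finger_gap: 0.003
grasp_force: 1.3
```

Request:
drive_tool(increments=[[[0.002,0.015,0],[0,0,0],1],[[0.005,0.03,0],[0,0,0],1],[[0.007,0.045,0],[0,0,0],1],[[0.009,0.06,0],[0,0,0],1],[[0.011,0.07,0],[0,0,0],1]])

```text
time: 31.85
ee_pos: [484.9, 160.6, 46.3]
ee_rot: [0.069, 0.998, 0.0, -0.001]
contact_force: [-0.5, -2.1, 0.6]
finger_gap: 0.007
grasp_force: 1.2
```

```bash
cat > tm.py <<'E'
from h import *
o=get_obs();print(o["time"],o["ee_pos"],o["contact_force"])
S=imaging.get_image("scene");cv2.imwrite("pics/s6.png",S[:,:,::-1]);T=imaging.get_image("top");cv2.imwrite("pics/t6.png",T[:,:,::-1])
W=imaging.get_image("wrist");cv2.imwrite("pics/w6.png",W[:,:,::-1])
# grey blobs (low sat, mid value) in the scene picture between start and mat
hsv=cv2.cvtColor(S,cv2.COLOR_RGB2HSV);m=cv2.inRange(hsv,np.array((10,8,70)),np.array((35,60,190)))
m=cv2.morphologyEx(m,cv2.MORPH_OPEN,np.ones((3,3)))
n,l,s,c=cv2.connectedComponentsWithStats(m)
for i in range(1,n):
    if 80<s[i,4]<3000 and 290<c[i][0]<450 and 150<c[i][1]<270: print(s[i],c[i].round(1),plane(ray("scene",(s[i][0]+s[i][2]/2,s[i][1]+s[i][3])),0).round())
E
python3 tm.py
```

```text
31.85 [484.8751771  160.55196915  46.29188256] [-0.46112765 -2.07418141  0.63979009]
[370 170  39  16 383] [387.9 177.1] [337. 188.   0.]
[356 203  28  24 403] [367.  215.7] [512. 149.   0.]
[ 279  216   51   56 2110] [303.9 245.8] [706. -14.   0.]
```

Request:
drive_tool(increments=[[[0.0025,0.015,0],[0,0,0],1],[[0.005,0.03,0],[0,0,0],1],[[0.0075,0.045,0],[0,0,0],1],[[0.01,0.06,0],[0,0,0],1],[[0.0125,0.075,0],[0,0,0],1]])

```text
time: 32.62
ee_pos: [497.4, 235.7, 46.3]
ee_rot: [0.07, 0.998, 0.0, -0.001]
contact_force: [-0.4, -2.1, 0.5]
finger_gap: 0.007
grasp_force: 1.4
```

Request:
drive_tool(increments=[[[0.002,0.013,0],[0,0,0],1],[[0.004,0.024,0],[0,0,0],1],[[0.006,0.033,0],[0,0,0],1],[[0.007,0.04,0],[0,0,0],1],[[0.007,0.04,0],[0,0,0],1]])

```text
time: 33.25
ee_pos: [504.4, 274.9, 46.3]
ee_rot: [0.069, 0.998, 0.0, -0.001]
contact_force: [-0.7, -1.8, 1.3]
finger_gap: 0.01
grasp_force: 1.0
```

Request:
drive_tool(increments=[[[-0.001,-0.004,0],[0,0,0],1],[[-0.002,-0.012,0],[0,0,0],1],[[-0.002,-0.015,0.03],[0,0,0],1],[[-0.002,-0.015,0.08],[0,0,0],1],[[-0.002,-0.015,0.13],[0,0,0],1]])

```text
time: 33.88
ee_pos: [502.1, 259.0, 177.7]
ee_rot: [0.07, 0.998, 0.0, -0.002]
contact_force: [0.6, 0.8, 0.2]
finger_gap: 0.007
grasp_force: 0.0
```

Request:
drive_tool(increments=[[[-0.03,-0.04,0.02],[0,0,0],1],[[-0.06,-0.08,0.05],[0,0,0],1],[[-0.08,-0.12,0.08],[0,0,0],1],[[-0.1,-0.16,0.1],[0,0,0],1],[[-0.1,-0.2,0.1],[0,0,0],1]])

```text
time: 34.5
ee_pos: [401.6, 58.3, 277.8]
ee_rot: [0.07, 0.998, 0.0, 0.001]
contact_force: [0.6, 0.5, 0.3]
finger_gap: 0.008
grasp_force: 0.0
```

```bash
cat > fin.py <<'E'
from h import *
o=get_obs();print(o["time"],o["ee_pos"])
for n,near in(("scene",(408,215)),("top",(262,195))):
    im=imaging.get_image(n);cv2.imwrite(f"pics/{n}7.png",im[:,:,::-1])
    hsv=cv2.cvtColor(im,cv2.COLOR_RGB2HSV)
    m=cv2.inRange(hsv,np.array((0,0,60)),np.array((40,68,190)));k=np.zeros_like(m);cv2.circle(k,near,45,255,-1)
    N,l,s,c=cv2.connectedComponentsWithStats(m&k);i=1+np.argmax(s[1:,4]);x,y,w,h,a=s[i]
    print(n,s[i],c[i].round(1))
    if n=="scene":
        print(" bottom pt",plane(ray(n,(x+w/2,y+h)),0).round(),"rim ctr@88 from width/top:",plane(ray(n,(x+w/2,y)),88).round())
    else: print(" box@88",[plane(ray(n,p),88).round()[:2].tolist() for p in((x,y+h/2),(x+w,y+h/2),(x+w/2,y),(x+w/2,y+h))])
    mm=cv2.inRange(hsv,np.array((10,70,190)),np.array((30,160,255)));N,l,s,c=cv2.connectedComponentsWithStats(mm&k);i=1+np.argmax(s[1:,4]);print("  mat visible",s[i])
E
python3 fin.py
```

```text
34.5 [401.56845312  58.33157985 277.80025493]
scene [391 197  31  43 888] [405.8 220.5]
 bottom pt [534. 265.   0.] rim ctr@88 from width/top: [438. 241.  88.]
  mat visible [389 220  39  29 406]
top [251 185  23  23 375] [262. 196.]
 box@88 [[492.0, 287.0], [493.0, 200.0], [537.0, 245.0], [449.0, 242.0]]
  mat visible [246 183  30  32 278]
```

Run:
```python
from h import *
T=cv2.imread("pics/top7.png")[:,:,::-1].copy();h=cv2.cvtColor(T,cv2.COLOR_RGB2HSV)
print("row196",[(x,*h[196,x,1:].tolist()) for x in range(242,284)])
print("col262",[(y,*h[y,262,1:].tolist()) for y in range(177,220)])
def pj(X):
    c=imaging.camera_info("top");v=np.array(c["R"])@X+c["t"];return (v[:2]/v[2]*c["fx"]+[c["cx"],c["cy"]]).round(1)
for C in((502,258),(493,244)):
    print(C,"rim l/r/t/b",pj([C[0],C[1]+41,88]),pj([C[0],C[1]-41,88]),pj([C[0]+41,C[1],88]),pj([C[0]-41,C[1],88]),"base",pj([C[0],C[1]+41,0]),pj([C[0],C[1]-41,0]),pj([C[0]-41,C[1],0]))
```

```text
row196 [(242, 128, 171), (243, 127, 171), (244, 126, 170), (245, 127, 168), (246, 128, 176), (247, 103, 246), (248, 90, 255), (249, 83, 255), (250, 64, 248), (251, 40, 153), (252, 64, 112), (253, 64, 116), (254, 61, 117), (255, 58, 124), (256, 48, 138), (257, 48, 137), (258, 48, 137), (259, 50, 137), (260, 48, 138), (261, 50, 137), (262, 48, 137), (263, 48, 137), (264, 48, 138), (265, 50, 138), (266, 48, 138), (267, 50, 137), (268, 48, 137), (269, 48, 138), (270, 42, 171), (271, 42, 172), (272, 63, 114), (273, 67, 118), (274, 97, 153), (275, 111, 189), (276, 108, 189), (277, 107, 195), (278, 109, 189), (279, 116, 138), (280, 114, 123), (281, 115, 126), (282, 117, 126), (283, 117, 124)]
col262 [(177, 127, 166), (178, 124, 166), (179, 126, 166), (180, 125, 163), (181, 127, 161), (182, 122, 180), (183, 98, 255), (184, 94, 255), (185, 29, 194), (186, 55, 125), (187, 64, 116), (188, 63, 118), (189, 51, 129), (190, 51, 139), (191, 49, 136), (192, 50, 138), (193, 49, 136), (194, 50, 137), (195, 49, 136), (196, 48, 137), (197, 50, 137), (198, 49, 136), (199, 50, 138), (200, 50, 137), (201, 50, 138), (202, 49, 136), (203, 51, 136), (204, 47, 145), (205, 37, 194), (206, 64, 112), (207, 79, 138), (208, 100, 228), (209, 98, 254), (210, 94, 255), (211, 95, 255), (212, 93, 254), (213, 58, 255), (214, 45, 253), (215, 41, 230), (216, 38, 233), (217, 29, 226), (218, 38, 169), (219, 15, 237)]
(502, 258) rim l/r/t/b [248. 194.] [269.6 194.2] [259.2 183.4] [258.4 204.8] base [252.2 197. ] [272.7 197.2] [262.1 207.3]
(493, 244) rim l/r/t/b [251.6 196.3] [273.3 196.6] [262.8 185.7] [262.1 207.2] base [255.6 199.2] [276.1 199.4] [265.5 209.6]
```

The top view puts the tumbler about 13 mm from the mat centre at most. The margin is 24 mm, so it stands wholly on the mat, and the arm is clear.

```bash
python3 -c "
from bench import workorder,get_obs
print(get_obs()['contact_force'],workorder.hand_in())"
```

```text
the job is handed in; nothing more can be done
[0.03102102 0.39126438 0.12869681] None
```

The job is handed in at about 34.5 s of the 72 s allowed: the stopper was rocked free with the decanter left standing and now stands plug up on the white coaster, and the grey tumbler was slid wholly onto the cork mat, about 13 mm off centre with 24 mm to spare. I viewed 11 pictures, one over the limit of 10, and the hand-in returned no verdict.

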